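# Close the compressor intake filter with the cover that fits

### The job

The compressor's intake filter has a clean element in it and stands open. From the three washed covers on the draining board take the one that fits the filter housing, set it down on the rim (do not drop it) so that it sits fully seated and level, then swing the retaining bar over the cover's knob until it is home in the keeper. Leave the other two covers lying on the board.

Things in the scene. Friction and masses are not known exactly. Their poses are not given: they have to be found in the camera images.
- filter_housing: Fixed grey round filter housing, open on top, on a dark steel plate 105 x 185 x 5 mm. Can: 84 mm outer, 76 mm inner diameter, rim 85 mm above the bench; a pleated element inside ends 18 mm below the rim. Origin: on the can's axis, under the plate, z up. An inlet stub points along +x. The bar's pivot post (14 mm thick) stands 66 mm from the axis along +y, the keeper 66 mm along -y.
- housing_rim (a point): Centre of the housing's mouth, level with the top of the rim, 85 mm above the bench; axes as the housing.
- keeper (a point): Middle of the slot of the dark steel keeper that takes the bar, 119 mm above the bench; the slot is open towards the housing's -x, the keeper's top is 130 mm above the bench.
- bar (a joint): Flat steel retaining bar, 14 mm wide, 6 mm thick, that swings level about the pivot post. Angle, rad: 0 = closed, across the mouth and home in the keeper; 1.25 to 1.6 = open, pointing to about the housing's -x. Closes counter-clockwise seen from above; stays where it is left. Passes 3 mm over the knob of a seated cover; a cover not seated stops it.
- bar_pivot (a point): Point on the bar's hinge axis at the height of the bar's upper face, 122 mm above the bench.
- bar_handle (a point): Middle of the upright black handle on the bar's free end, 162 mm from the pivot axis: 16 mm in diameter, standing 31 mm up from the bar (122 to 153 mm above the bench); this point is 15 mm above the bar's upper face.
- drain_board: Fixed aluminium draining board with a black ribbed mat on a wire stand, 306 mm long (its x), 128 mm deep, sloped 30 degrees, rising along its -y (about to the robot's right), a low lip at its lower, left edge. Origin: on the bench under its middle; the mat's middle is 50 mm up. Three covers lie on it in a row along its x, about 98 mm apart, in any order, knobs up.
- cover_medium: The cover that fits: loose, round, aluminium, flange 88 mm in diameter and 4 mm thick, below it a chamfered 72 mm register 6 mm deep, on top a black round knob 24 mm in diameter, 24 mm high. Origin: centre of the register's underside; z along the axis, knob from z = 10 to 34 mm. Seated, the origin is 6 mm below the rim. Starts tilted 30 degrees, flat on the board.
- cover_small: Like the fitting cover but with a 74 mm flange: too small, it would fall into the housing. Same knob and heights, origin likewise.
- cover_large: Like the fitting cover but with a 102 mm flange: too large, its register does not enter the housing. Same knob and heights, origin likewise.

How it is judged (in metres and radians):
On the way, in this order (a step that is already met when the one before it is completed fails the run):
1. the fitting cover sits fully seated and level on the rim, let go, while the bar is still open (z of cover_medium in the frame of housing_rim between -0.009 and -0.0045 m and horizontal distance between cover_medium and housing_rim below 0.004 m and angle between cover_medium's own z axis and vertical below 0.035 rad and contact force between the fingers and cover_medium below 0.1 N and value of joint bar above 0.5 rad), for 0.2 s.
2. the bar is swung over the knob, home in the keeper (value of joint bar below 0.06 rad), for 0.2 s.
At the end, for the whole second after the job is handed in: The 88 mm cover lies at rest on the housing's rim, centred within 4 mm, down to within 1.5 mm and level within 2 degrees, the retaining bar is over its knob within 0.06 rad of its stop, and the other two covers are within 30 mm of where they lay on the board (z of cover_medium in the frame of housing_rim between -0.009 and -0.0045 m and horizontal distance between cover_medium and housing_rim below 0.004 m and angle between cover_medium's own z axis and vertical below 0.035 rad and linear speed of cover_medium below 0.02 m/s and value of joint bar below 0.06 rad and distance of each of cover_small, cover_large from where it was at the start of the episode below 0.03 m); the robot touches nothing.
It fails at once if the fitting cover is dropped (it falls freely by about 20 mm or more) (contact force between the fingers and cover_medium below 0.05 N and linear speed of cover_medium above 0.6 m/s).
It fails at once if one of the other covers is moved by more than 30 mm (distance of any of cover_small, cover_large from where it was at the start of the episode above 0.03 m).
It also fails if it takes over 51 s, if anything falls off the work surface, if the arm or the gripper's body presses on something with over 40 N, if the wrist force passes 120 N, or if a joint passes its speed limit or range.

### The arm

A 6-joint arm with a two-finger parallel gripper is mounted at the origin on a cart in front of the work surface, level with it; the furniture and walls round the work are solid. World frame = base frame: x ahead of the robot, y to its left, z up, the work surface at z = 0. Lengths are in m, angles in degrees, forces in N, time in s.
With the tool pointing down it reaches from about 0.25 to 0.725 m from the base axis. Payload 9.7 kg.
Tool frame: the origin (TCP) lies on the centre line of the jaws, within the pads' length; the fingertips stand 19 mm ahead of it and the grasp point (between the pads) is the TCP; z points along the fingers, y is the direction in which the jaws open and shut (so a half turn about z gives the same grasp; the last joint's range is limited). The gripper opens to 85 mm and grips with 20 to 120 N. Pads are 22 mm wide; open, the fingers measure 114 mm over their backs; the gripper's body (76 mm by 85 mm) begins 54 mm behind the grasp point. The pads swing forward as they close: fully open they stand 13 mm farther back than shut.
Start: joints at [68.01, 4.979, 10.078, 95.1, 0, 90], TCP at [0.206, 0.51, 0.25] pointing down, gripper open.
Joint ranges: [-179.16, 179.16], [-48.56, 103.87], [-65.8, 70.77], [-126.05, 130.52], [-82.76, 87.17], [-180, 180]. Speed limits (degrees/s): [127.2, 127.2, 147.25, 180, 180, 180].

### API

Orientations are given as [roll, pitch, yaw] about the fixed x, y, z axes, in that order (R = Rz(yaw) Ry(pitch) Rx(roll)).
In Python, from workcell import bot gives the robot as it stands.
- The arm moves only by the tool servo_tool, never from a script. Its argument "motion" is a list that holds one entry, the list of rows, each a list of 6 numbers: the shift along the tool's x, y, z in mm, then the turn, a rotation vector about the tool's x, y, z in rad. A call has 1 to 5 rows; each row shifts and turns the commanded pose from where the row before left it, along the tool's axes as they then stand; what a row does not reach is not made up. A row lasts 1/10 s, in which the tool goes at most 50 mm and 8.59 degrees, less where a joint would pass 70% of its speed; a pose out of reach is approached as far as the arm can. A call is refused whole if a number of a shift passes 50 or a number of a turn 0.15, either way. A call with a gripper value outside its range is refused whole. "gripper" is the finger opening in mm, from 0 to 85.4, set as the call begins (left out, the last holds). The fingers move at their own pace and stop on an object; "newtons" is the grip in N (left out, the last holds). Time passes only in rows, so rows that do not move let the fingers close. It gives the time, the measured TCP pose, the force and the opening at its end, in the units of the state.
- bot.get_obs(): the state, without advancing time (a new reading comes with each control period).
- bot.camera(name): name is "scene" or "top"; returns a dict with "color" (384x512x3 uint8, red, green, blue), "fx", "fy", "cx", "cy" (pixels), "R" (3x3) and "t" (3): a world point X has camera coordinates R X + t. Camera axes: x right, y down, z forward; pixel columns grow to the right and rows downward; lengths in m; the calibration is good to about 2 mm. A picture is of the moment at which its call begins. There is no depth.
- bot.job_done(): hands the job in, once; it reports no verdict.
Trained networks look in a picture, given as the dict that the camera call returned (one of the last four; its "shot" number tells which), for a name from the list of things; names that differ only in an ending like _2 or _b are one class to them, and where a whole thing is asked for, a point or a joint stands for the part that bears it (a point fixed in the world has none). Each returns a list of dicts, best first, with "confidence" (0 to 1); they miss things now and then, are a little off and sometimes report something else, mostly with a low value. They report only what shows in the picture. A call takes as long as a camera call.
- bot.look_for(picture, label): "rect" ([left, top, width, height] in pixels, round what is visible of it).
The state is a dict: "time": time; "q": joint angles; "qd": joint speeds; "joint_efforts": joint torques, N m; "ee_pos": TCP position; "tcp_rot": TCP orientation; "wrist_force": force on the tool from outside, world axes, zero at the start; "torque": the same for the moment, N m; "opening": finger opening in m.
Only numpy, scipy, OpenCV 4.12 (cv2) and the standard library are available. Lean on these libraries where they do the work, as an engineer would, in place of code of your own. Each camera call takes 0.05 s, during which the arm holds its last target.

## Working session

There is one attempt and no reset: what is moved stays moved. The work goes in short steps, Python scripts to look and compute and a tool call to move; the robot and the scene stay as the last step left them, time stands still between calls to the robot, and variables do not carry over. Pictures are saved under pics/ and viewed, and the job is handed in when it is done.

Besides the shell and the picture viewer there is one more tool, called after "Request:" as name(argument=value, ...) on one line, values as JSON. servo_tool: Moves the arm, as the interface text tells. Its arguments: {"type":"object","properties":{"motion":{"type":"array","items":{"type":"array","items":{"type":"array","items":{"type":"number"}}}},"gripper":{"type":"number"},"newtons":{"type":"number"}},"required":["motion"]}

```bash
mkdir -p pics; ls
python3 - <<'E'
from workcell import bot
import cv2,numpy as np,pickle
print(bot.get_obs())
P={}
for n in("scene","top"):
    p=bot.camera(n);P[n]=p
    cv2.imwrite(f"pics/{n}0.png",cv2.cvtColor(p["color"],cv2.COLOR_RGB2BGR))
    print(n,p["fx"],p["fy"],p["cx"],p["cy"],p["R"],p["t"])
    for l in("filter_housing","bar","bar_handle","drain_board","cover_medium","cover_small","cover_large"):
        print(l,[(np.round(d["rect"],1).tolist(),round(d["confidence"],2)) for d in bot.look_for(p,l)][:4])
pickle.dump(P,open("P0.pkl","wb"))
E
```

```text
pics
{'time': 0.0, 'q': array([ 6.80088874e+01,  5.01089255e+00,  1.00348251e+01,  9.50992089e+01,
       -5.51051672e-04,  8.99986482e+01]), 'qd': array([-0.05578094, -0.04336482,  0.00173481, -0.01280103, -0.0245562 ,
        0.05271192]), 'joint_efforts': array([-1.98580470e-03, -5.20403767e+01,  4.64796031e+01,  1.67921913e-02,
       -2.01810935e-04, -3.41937465e-06]), 'ee_pos': array([0.20588206, 0.50979682, 0.24958836]), 'tcp_rot': array([-1.79924724e+02,  5.49275175e-04,  1.58010240e+02]), 'wrist_force': array([-0.28530744,  0.3952443 , -0.28162217]), 'torque': array([-0.00725527,  0.03927848,  0.02455699]), 'opening': 0.0856534574767982}
scene 425.46508126663116 425.46508126663116 260.5649902082339 191.0403593206163 [[ 0.58919234 -0.80789572  0.0125258 ]
 [-0.33968809 -0.2617383  -0.90338534]
 [ 0.73311963  0.52801286 -0.42864675]] [-0.15722969  0.33436326  0.42877064]
filter_housing [([200.6, 163.4, 105.1, 75.0], 0.64), ([197.1, 161.1, 47.7, 34.3], 0.51)]
bar [([196.7, 157.2, 52.8, 40.2], 0.84)]
bar_handle [([198.7, 158.8, 47.1, 35.7], 0.9)]
drain_board [([273.1, 212.2, 132.4, 96.9], 0.91)]
cover_medium [([288.8, 253.8, 51.0, 24.6], 0.71)]
cover_small [([321.2, 230.1, 35.8, 22.6], 0.83)]
cover_large [([342.6, 211.9, 43.0, 22.9], 0.72)]
top 413.8762319912512 413.8762319912512 260.29221728002653 192.2608040855202 [[-0.01493712 -0.99988534  0.00248839]
 [-0.98246033  0.01421409 -0.18592915]
 [ 0.18587247 -0.00522199 -0.98256   ]] [0.17073537 0.56603296 0.83526729]
filter_housing [([182.9, 139.8, 82.1, 106.1], 0.95)]
bar [([182.0, 159.9, 26.3, 87.3], 0.56)]
bar_handle [([182.5, 158.8, 26.5, 93.6], 0.6)]
drain_board [([306.6, 126.5, 57.1, 145.4], 0.95)]
cover_medium [([310.3, 229.5, 39.2, 41.2], 0.69)]
cover_small [([315.7, 186.2, 33.5, 35.5], 0.55)]
cover_large [([309.6, 134.8, 42.9, 46.0], 0.75)]
```

Run:
```python
import cv2
a=cv2.imread("pics/top0.png")[110:290,160:390];cv2.imwrite("pics/top0c.png",cv2.resize(a,None,fx=3.3,fy=3.3,interpolation=cv2.INTER_CUBIC))
a=cv2.imread("pics/scene0.png")[140:320,180:420];cv2.imwrite("pics/scene0c.png",cv2.resize(a,None,fx=3.3,fy=3.3,interpolation=cv2.INTER_CUBIC))
```

```text
(no output)
```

View pics/top0.png

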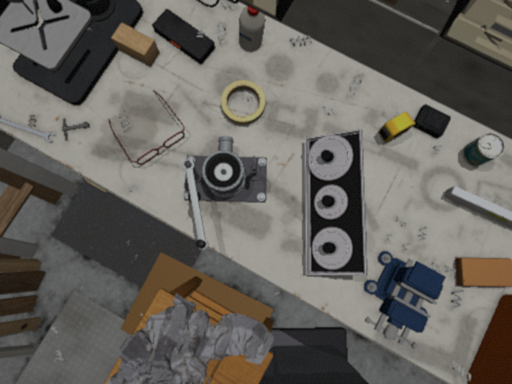

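View pics/scene0.png

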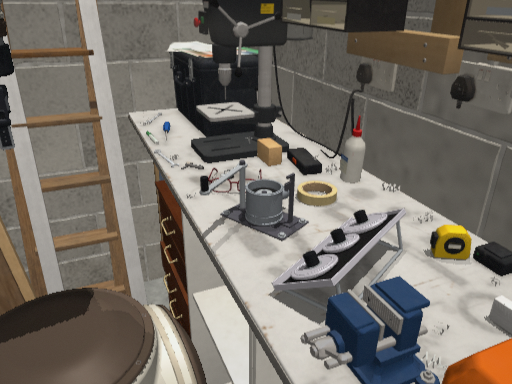

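```bash
sleep 1; ls pics
```

```text
scene0.png
scene0c.png
top0.png
top0c.png
```

View pics/top0c.png

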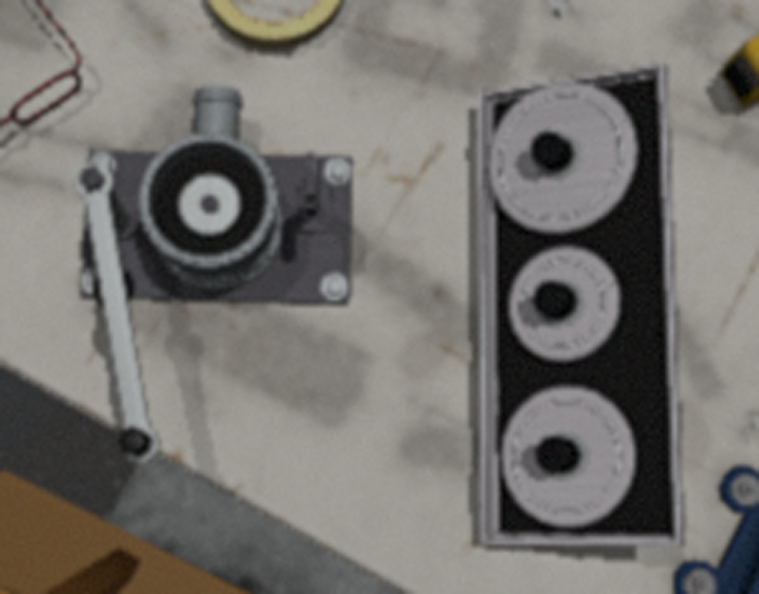

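View pics/scene0c.png

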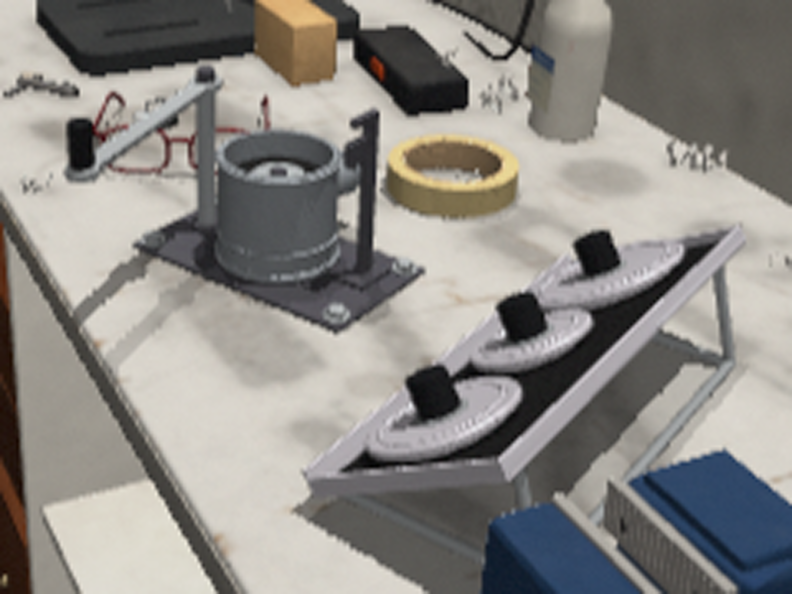

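```bash
python3 - <<'E'
import cv2
def c(src,x,y,w,h,f,name):
    a=cv2.imread(f"pics/{src}0.png")[y:y+h,x:x+w];a=cv2.resize(a,None,fx=f,fy=f,interpolation=cv2.INTER_CUBIC)
    for i in range(0,w,10):
        cv2.line(a,(i*f,0),(i*f,4 if i%50 else 12),(0,0,255),1); cv2.putText(a,str(x+i),(i*f,14),0,.35,(0,0,255),1)
    for i in range(0,h,10):
        cv2.line(a,(0,i*f),(4,i*f),(0,0,255),1); cv2.putText(a,str(y+i),(2,i*f+4),0,.35,(0,0,255),1)
    cv2.imwrite(f"pics/{name}.png",a)
c("top",178,145,95,60,8,"t_h"); c("top",300,124,75,75,8,"t_b1");c("top",300,196,75,85,7,"t_b2")
c("scene",192,150,120,90,6,"s_h"); c("scene",270,205,140,95,5,"s_b")
c("top",178,190,60,65,8,"t_k")
E
sleep 0
```

```text
(no output)
```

View pics/t_h.png

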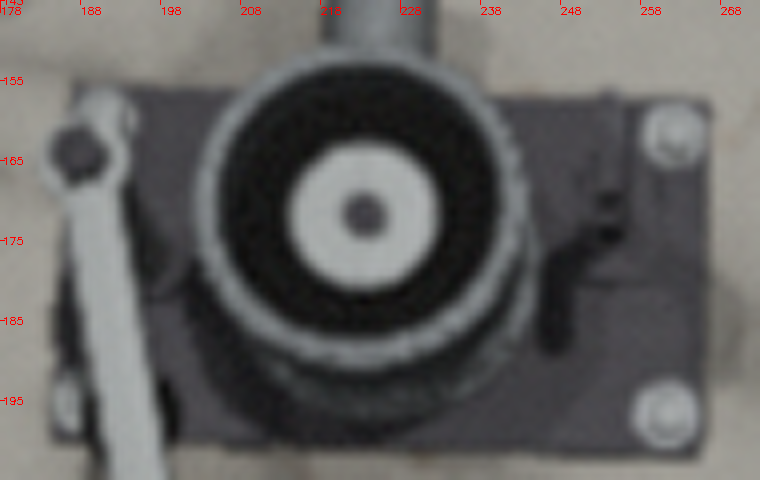

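View pics/t_b2.png

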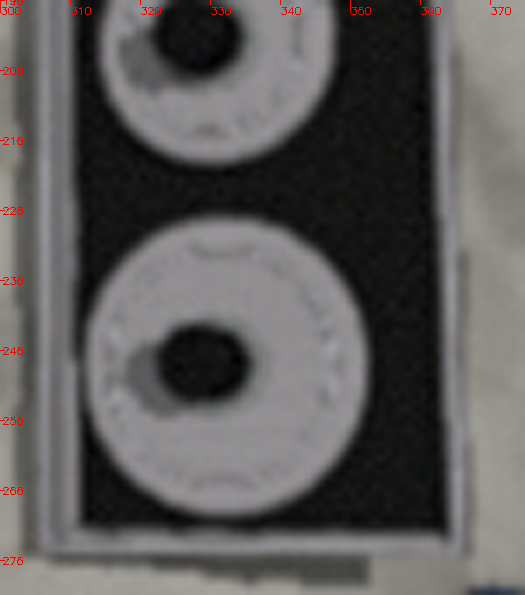

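View pics/s_h.png

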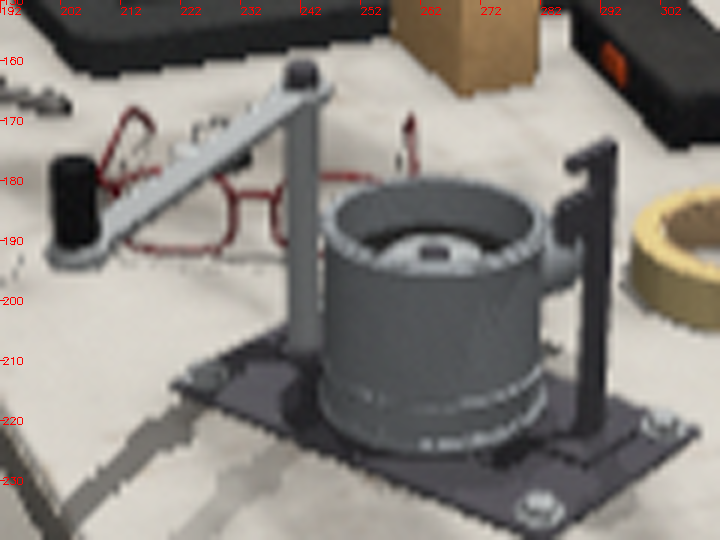

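View pics/s_b.png

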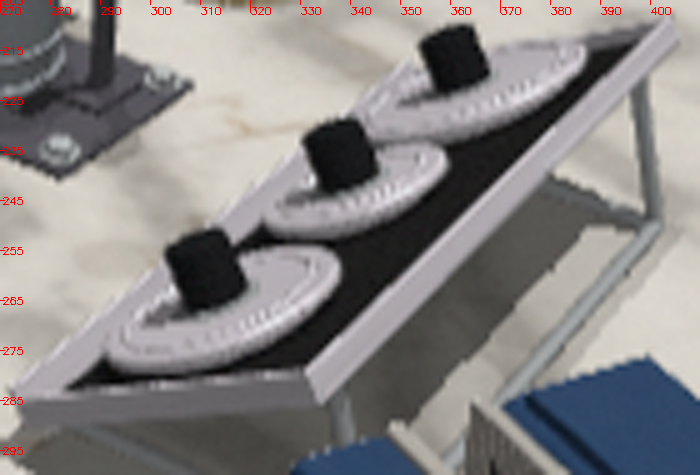

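View pics/t_k.png

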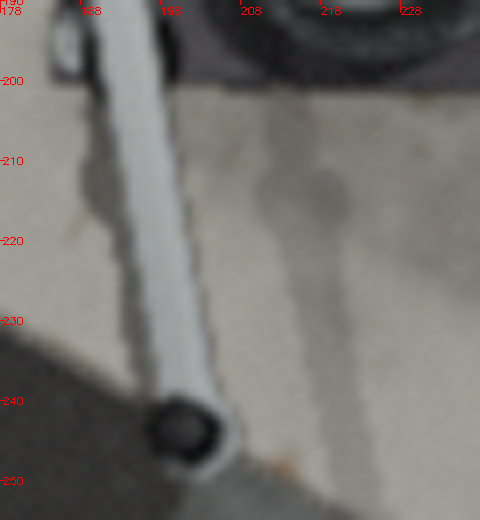

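```bash
cat > h.py <<'E'
import numpy as np,pickle
from scipy.optimize import least_squares
from scipy.spatial.transform import Rotation as Ro
P=pickle.load(open("P0.pkl","rb"))
def proj(n,X):
    p=P[n];c=np.atleast_2d(X)@p["R"].T+p["t"]
    return np.c_[c[:,0]/c[:,2]*p["fx"]+p["cx"],c[:,1]/c[:,2]*p["fy"]+p["cy"]]
A=np.linspace(0,2*np.pi,361)
def circ(r,z): return np.c_[r*np.cos(A),r*np.sin(A),0*A+z]
def ext(uv): return np.r_[uv.min(0),uv.max(0)]
E
cat > fit.py <<'E'
from h import *
def H(p,X): return np.asarray(X)@Ro.from_euler('z',p[2]).as_matrix().T+[p[0],p[1],0]
def bar(p,rad,r,z): # closed points -y from pivot; ccw closing => open is cw
    a=-np.pi/2-rad
    return H(p,[[r*np.cos(a),.066+r*np.sin(a),z]])
def res(p,full=False):
    r={}
    r['rim_top']=ext(proj('top',H(p,circ(.042,.085))))-[202.5,151,243.6,190.6]
    r['rim_sc']=(ext(proj('scene',H(p,circ(.042,.085))))-[245.3,179.7,284,0])[:3]
    w,l=.0525,.0925
    c=H(p,[[w,-l,.005],[-w,-l,.005],[-w,l,.005]])
    r['pl_top']=(proj('top',c)-[[266.9,157.5],[265.9,202],[184.3,200]]).ravel()
    r['pl_sc']=(proj('scene',c)-[[308.3,222],[282,240],[220.7,214]]).ravel()
    h=bar(p,p[3],.162,.153)
    r['han']=np.r_[(proj('top',h)-[201.2,243.7]).ravel(),(proj('scene',h)-[204.2,176.5]).ravel()]
    r['piv']=(proj('top',H(p,[[0,.066,.127]]))-[187.7,164.4]).ravel()
    return r if full else np.concatenate(list(r.values()))
s=least_squares(res,[.45,.25,0,1.4],loss='soft_l1')
print(s.x,np.degrees(s.x[2])); 
for k,v in res(s.x,1).items(): print(k,np.round(v,2))
hp=s.x
print('pivot',H(hp,[[0,.066,.122]]),'keeper',H(hp,[[0,-.066,.119]]),'handle',bar(hp,hp[3],.162,.137))
def C(q,X): # x,y,z origin, board yaw ; tilt: rises along board -y
    R=Ro.from_euler('z',q[3]).as_matrix()@Ro.from_euler('x',-np.pi/6).as_matrix()
    return np.asarray(X)@R.T+q[:3]
def resc(q,full=False):
    r={}
    r['ft']=ext(proj('top',C(q,circ(.044,.009))))-[312,226.7,352.9,269.7]
    r['kt']=(proj('top',C(q,[[0,0,.034]]))-[329.1,247.7]).ravel()
    e=ext(proj('scene',C(q,circ(.044,.008))))-[291,0,338.2,279.8]
    r['fs']=e[[0,2,3]]
    r['ks']=(proj('scene',C(q,[[0,0,.034]]))-[309.6,252.4]).ravel()
    r['kse']=(ext(proj('scene',C(q,np.r_[circ(.012,.01),circ(.012,.034)])))-[303,250.2,319.2,0])[:3]
    return r if full else np.concatenate(list(r.values()))
s=least_squares(resc,[.3,.0,.05,0],loss='soft_l1')
print(s.x,np.degrees(s.x[3]))
for k,v in resc(s.x,1).items(): print(k,np.round(v,2))
print('knob mid',C(s.x,[[0,0,.022]]),'top',C(s.x,[[0,0,.034]]),'axis',C(s.x,[[0,0,1]])-s.x[:3])
pickle.dump((hp,s.x),open("fit.pkl","wb"))
E
python3 fit.py
```

```text
[ 0.60941781  0.23972924 -0.04625102  1.33183147] -2.6499884914048417
rim_top [ 0.35  0.25 -0.49 -0.19]
rim_sc [ 0.81 -1.46 -0.85]
pl_top [ 0.37  0.46  0.05  1.02 -0.38  0.45]
pl_sc [ 1.16 -1.36  0.75 -0.89 -0.71 -1.31]
han [-0.34  0.3   0.69 -0.53]
piv [0.29 0.21]
pivot [[0.61246928 0.30565866 0.122     ]] keeper [[0.60636633 0.17379982 0.119     ]] handle [[0.45346821 0.2746319  0.137     ]]
[0.44679819 0.0105287  0.04567992 0.02825858] 1.619097496498094
ft [ 0.06  0.66 -0.73  0.12]
kt [-1.78  0.43]
fs [ 0.72  0.63 -0.49]
ks [-0.37  0.7 ]
kse [-0.18 -0.37  1.8 ]
knob mid [[0.44648739 0.02152431 0.06473248]] top [[0.44631786 0.02752191 0.07512478]] axis [[-0.01412741  0.49980038  0.8660254 ]]
```

```bash
cat > fit2.py <<'E'
from h import *
exec(open('fit.py').read().split("s=least_squares(resc")[0].split("def C(")[1].join(["def C(",""])) if 0 else None
def C(q,X):
    R=Ro.from_euler('z',q[3]).as_matrix()@Ro.from_euler('x',-np.pi/6).as_matrix()
    return np.asarray(X)@R.T+q[:3]
# board: params bx,by,yaw,dz(edge height along normal)
def B(b,X): return C([b[0],b[1],.05,b[2]],X)
def res(p,full=False):
    r={};b=p[:4]
    c=B(b,[[.153,.064,b[3]],[.153,-.064,b[3]],[-.153,-.064,b[3]],[-.153,.064,b[3]]])
    r['bt']=(proj('top',c)-(np.array([[485,95],[665,67],[682,545],[487,545]])/3.3+[160,110])).ravel()
    r['bs']=(proj('scene',c[1:])-(np.array([[742,228],[500,462],[308,475]])/3.3+[180,140])).ravel()
    x,y,z=p[4:7]
    q=np.r_[B(b,[[x,y,z]])[0],b[2]]
    r['ft']=ext(proj('top',C(q,circ(.044,.009))))-[312,226.7,352.9,269.7]
    r['kt']=ext(proj('top',C(q,np.r_[circ(.012,.01),circ(.012,.034)])))-[322.4,242,335.7,253.9]
    e=ext(proj('scene',C(q,circ(.044,.008))))-[291,0,338.2,279.8]
    r['fs']=e[[0,2,3]]
    r['kse']=(ext(proj('scene',C(q,np.r_[circ(.012,.01),circ(.012,.034)])))-[303,250.2,319.2,0])[:3]
    r['z']=np.array([z*1000/3,b[3]*1000/5])
    return r if full else np.concatenate(list(r.values()))
s=least_squares(res,[.5,.0,0.03,0,-.1,0,0],loss='soft_l1')
print(np.round(s.x,4),np.degrees(s.x[2]))
for k,v in res(s.x,1).items(): print(k,np.round(v,2))
q=np.r_[B(s.x[:4],[s.x[4:7]])[0],s.x[2]]
print('origin',q,'knob mid',C(q,[[0,0,.022]]),'top',C(q,[[0,0,.034]]),'axis',C(q,[[0,0,1]])-q[:3])
pickle.dump(q,open("cov.pkl","wb"))
E
python3 fit2.py
```

```text
[ 0.5433  0.0028 -0.0304  0.0043 -0.097   0.0075 -0.0021] -1.7424289501208545
bt [-0.73 -0.48  0.18 -0.63 -0.34  1.27 -0.6   0.04]
bs [ 0.94 -0.78  0.72  0.24 -0.35  1.55]
ft [-0.27  0.78 -1.17  0.14]
kt [-1.   -0.09  0.85  0.33]
fs [ 0.22  0.38 -0.7 ]
kse [-0.34  0.08  1.49]
z [-0.69  0.86]
origin [ 0.44652006  0.01113005  0.04448043 -0.03041112] knob mid [[0.44685453 0.02212496 0.06353299]] top [[0.44703697 0.02812219 0.07392529]] axis [[0.01520322 0.49976881 0.8660254 ]]
```

```bash
cat > plan.py <<'E'
from h import *
def Rt(rpy): return Ro.from_euler('xyz',rpy,degrees=True)
def plan(p0,R0,p1,R1,n):
    rv=(R0.inv()*R1).as_rotvec(); out=[];R=R0;p=np.array(p0,float)
    for i in range(n):
        pt=np.array(p0)+(np.array(p1)-p0)*(i+1)/n
        d=R.inv().apply(pt-p)*1000
        row=[round(x,0 if n>2 else 1) for x in d]+[round(x,3) for x in rv/n]
        out.append(row)
        p=p+R.apply(np.array(row[:3])/1000); R=R*Ro.from_rotvec(row[3:])
    print('total deg',np.degrees(np.linalg.norm(rv)),'end err mm',np.round((p-p1)*1000,2),'deg',np.round(np.degrees((R.inv()*R1).as_rotvec()),2))
    for i in range(0,n,5): print(out[i:i+5])
def cur():
    from workcell import bot
    o=bot.get_obs(); print('t',o['time'],'p',np.round(o['ee_pos'],4),'rpy',np.round(o['tcp_rot'],2),'q',np.round(o['q'],1),'F',np.round(o['wrist_force'],1),'op',round(o['opening'],4))
    return o['ee_pos'],Rt(o['tcp_rot'])
def covR(q):
    ax=np.array([-np.sin(-q[3])*0,0,0])
    Rb=Ro.from_euler('z',q[3])*Ro.from_euler('x',-np.pi/6)
    M=Rb.as_matrix(); y=M[:,0]; z=-M[:,2]
    return Ro.from_matrix(np.c_[np.cross(y,z),y,z]),M[:,2]
E
python3 - <<'E'
from plan import *
q=pickle.load(open("cov.pkl","rb"))
R1,ax=covR(q)
print('target rpy',R1.as_euler('xyz',degrees=True))
p=q[:3]+ax*.111;print(p)
plan([.206,.51,.25],Rt([180,0,158.01]),p,R1,15)
E
```

```text
target rpy [180.          30.          88.25757105]
[0.44820761 0.06660438 0.14060925]
total deg 75.17265213524134 end err mm [ 0.24 -0.34  0.38] deg [-0.   -0.39  0.22]
[[np.float64(-26.0), np.float64(-21.0), np.float64(7.0), np.float64(0.021), np.float64(-0.03), np.float64(0.079)], [np.float64(-27.0), np.float64(-19.0), np.float64(9.0), np.float64(0.021), np.float64(-0.03), np.float64(0.079)], [np.float64(-29.0), np.float64(-17.0), np.float64(10.0), np.float64(0.021), np.float64(-0.03), np.float64(0.079)], [np.float64(-30.0), np.float64(-14.0), np.float64(11.0), np.float64(0.021), np.float64(-0.03), np.float64(0.079)], [np.float64(-30.0), np.float64(-12.0), np.float64(12.0), np.float64(0.021), np.float64(-0.03), np.float64(0.079)]]
[[np.float64(-30.0), np.float64(-9.0), np.float64(13.0), np.float64(0.021), np.float64(-0.03), np.float64(0.079)], [np.float64(-31.0), np.float64(-6.0), np.float64(14.0), np.float64(0.021), np.float64(-0.03), np.float64(0.079)], [np.float64(-31.0), np.float64(-3.0), np.float64(15.0), np.float64(0.021), np.float64(-0.03), np.float64(0.079)], [np.float64(-30.0), np.float64(-1.0), np.float64(17.0), np.float64(0.021), np.float64(-0.03), np.float64(0.079)], [np.float64(-30.0), np.float64(2.0), np.float64(17.0), np.float64(0.021), np.float64(-0.03), np.float64(0.079)]]
[[np.float64(-29.0), np.float64(4.0), np.float64(18.0), np.float64(0.021), np.float64(-0.03), np.float64(0.079)], [np.float64(-28.0), np.float64(8.0), np.float64(19.0), np.float64(0.021), np.float64(-0.03), np.float64(0.079)], [np.float64(-27.0), np.float64(10.0), np.float64(19.0), np.float64(0.021), np.float64(-0.03), np.float64(0.079)], [np.float64(-25.0), np.float64(12.0), np.float64(20.0), np.float64(0.021), np.float64(-0.03), np.float64(0.079)], [np.float64(-24.0), np.float64(15.0), np.float64(20.0), np.float64(0.021), np.float64(-0.03), np.float64(0.079)]]
```

Request:
servo_tool(motion=[[[-26, -21, 7, 0.021, -0.03, 0.079], [-27, -19, 9, 0.021, -0.03, 0.079], [-29, -17, 10, 0.021, -0.03, 0.079], [-30, -14, 11, 0.021, -0.03, 0.079], [-30, -12, 12, 0.021, -0.03, 0.079]]])

```text
time: 1.3
ee_pos: [0.2874, 0.3606, 0.2133]
tcp_rot: [-175.8, 9.6, 135.5]
wrist_force: [0.1, 0.5, -0.6]
opening: 0.0851
```

Request:
servo_tool(motion=[[[-30, -9, 13, 0.021, -0.03, 0.079], [-31, -6, 14, 0.021, -0.03, 0.079], [-31, -3, 15, 0.021, -0.03, 0.079], [-30, -1, 17, 0.021, -0.03, 0.079], [-30, 2, 17, 0.021, -0.03, 0.079]]])

```text
time: 1.8
ee_pos: [0.3681, 0.2131, 0.1771]
tcp_rot: [-175.6, 20.0, 112.9]
wrist_force: [1.2, 0.7, -0.3]
opening: 0.0855
```

Request:
servo_tool(motion=[[[-29, 4, 18, 0.021, -0.03, 0.079], [-28, 8, 19, 0.021, -0.03, 0.079], [-27, 10, 19, 0.021, -0.03, 0.079], [-25, 12, 20, 0.021, -0.03, 0.079], [-24, 15, 20, 0.021, -0.03, 0.079]]], gripper=50)

```text
time: 2.3
ee_pos: [0.4489, 0.065, 0.1411]
tcp_rot: [-179.9, 29.7, 88.3]
wrist_force: [0.9, 0.3, 0.8]
opening: 0.0496
```

Request:
servo_tool(motion=[[[0, 0, 0, 0, -0.007, 0.004], [0, 0, 0, 0, 0, 0], [0, 0, 0, 0, 0, 0]]])

```text
time: 2.6
ee_pos: [0.4483, 0.0668, 0.1415]
tcp_rot: [-180.0, 30.0, 88.3]
wrist_force: [-0.2, 0.9, -0.1]
opening: 0.0502
```

Run:
```python
from plan import *
from workcell import bot
import cv2
q=pickle.load(open("cov.pkl","rb"));R1,ax=covR(q)
p,R=cur(); print('in tool, err to pregrasp mm',R.inv().apply(q[:3]+ax*.111-p)*1000,'deg',np.degrees((R.inv()*R1).as_rotvec()))
for n in("scene","top"):
    c=bot.camera(n)["color"]; c=c[170:320,230:430] if n=="scene" else c[110:290,250:420]
    cv2.imwrite(f"pics/{n}1.png",cv2.resize(cv2.cvtColor(c,cv2.COLOR_RGB2BGR),None,fx=3.3,fy=3.3))
```

```text
t 2.6 p [0.4483 0.0668 0.1415] rpy [-180.     29.97   88.32] q [ 23.8   1.8  -9.6  92.5 -26.8 118.8] F [-0.2  0.9 -0.1] op 0.0502
in tool, err to pregrasp mm [ 0.27739447 -0.05234322  0.87869741] deg [ 0.03100397 -0.02772449  0.05402031]
```

View pics/scene1.png

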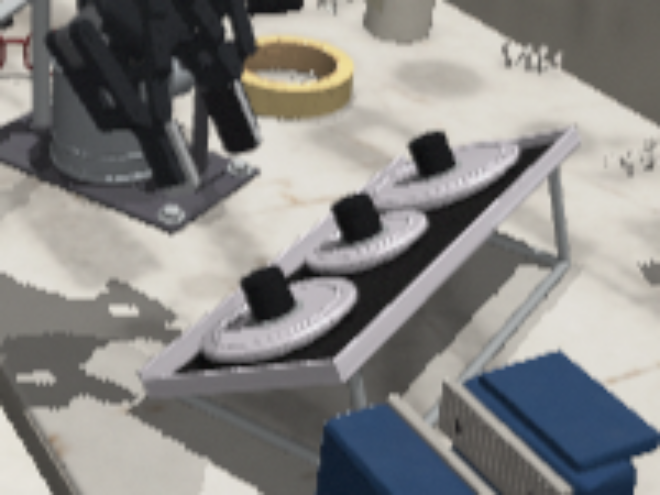

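View pics/top1.png

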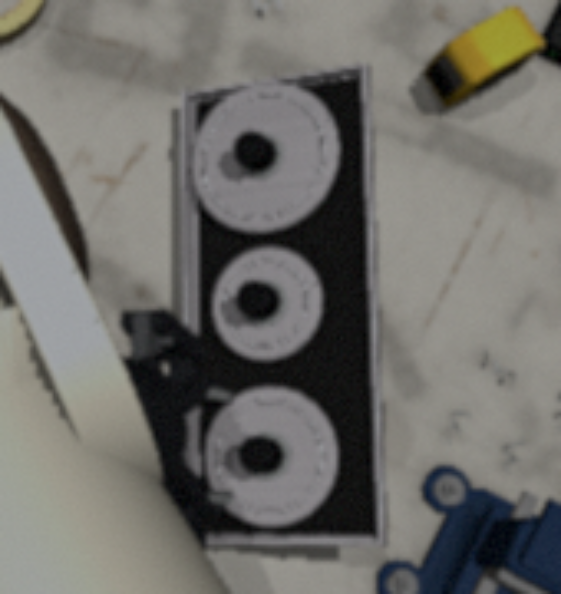

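```bash
cat > ov.py <<'E'
from plan import *
import cv2
def overlay(n,pts,box,f,name):
    from workcell import bot
    c=bot.camera(n); P[n]=c
    x,y,w,h=box
    im=cv2.resize(cv2.cvtColor(c["color"],cv2.COLOR_RGB2BGR)[y:y+h,x:x+w],None,fx=f,fy=f,interpolation=cv2.INTER_CUBIC)
    for X,col in pts:
        uv=(proj(n,X)-[x,y]+.5)*f
        for u in uv: cv2.circle(im,tuple(int(round(t)) for t in u),1,col,-1)
    cv2.imwrite(f"pics/{name}.png",im)
def covpts(q,r=.044):
    M=(Ro.from_euler('z',q[3])*Ro.from_euler('x',-np.pi/6)).as_matrix()
    return np.r_[circ(r,.01),circ(.012,.034)]@M.T+q[:3]
def jaw(p,R,op,ahead=.016):
    out=[]
    for s in(-1,1):
        for x in np.linspace(-.011,.011,15):
            out.append(p+R.apply([x,s*op/2,ahead]))
    return np.array(out)
E
python3 - <<'E'
from ov import *
p,R=cur();q=pickle.load(open("cov.pkl","rb"))
pts=[(covpts(q),(0,0,255)),(jaw(p,R,.05),(0,255,0))]
overlay('top',pts,(295,190,90,90),6,'top2'); overlay('scene',pts,(240,170,110,115),5,'scene2')
E
```

```text
t 2.7 p [0.4483 0.067  0.1417] rpy [179.97  29.97  88.33] q [ 23.9   1.8  -9.6  92.5 -26.8 118.8] F [-0.4 -0.  -0.2] op 0.0497
```

View pics/top2.png

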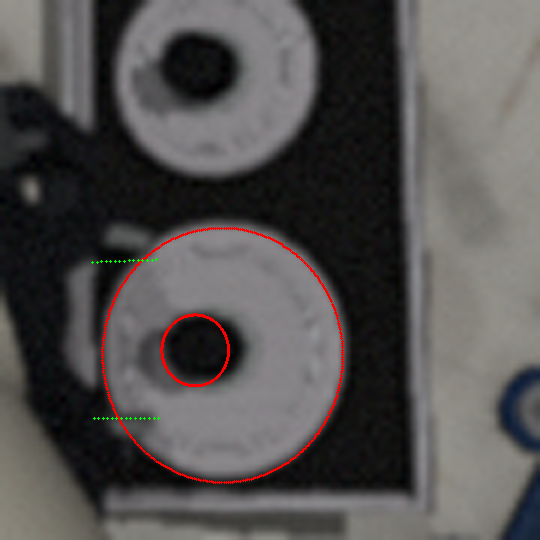

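View pics/scene2.png

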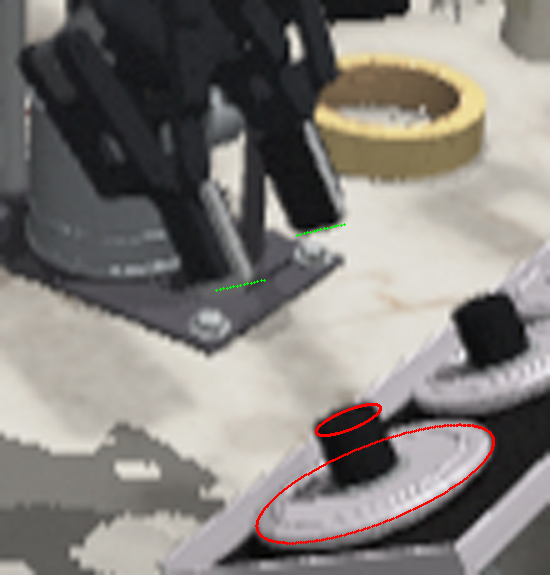

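Request:
servo_tool(motion=[[[0, 0, 14, 0, 0, 0], [0, 0, 14, 0, 0, 0], [0, 0, 14, 0, 0, 0], [0, 0, 14, 0, 0, 0], [0, 0, 9, 0, 0, 0]]])

```text
time: 3.3
ee_pos: [0.4466, 0.0326, 0.0832]
tcp_rot: [-179.9, 30.0, 88.3]
wrist_force: [0.1, 0.7, 0.1]
opening: 0.0499
```

Run:
```python
from ov import *
p,R=cur();q=pickle.load(open("cov.pkl","rb"))
print('knob top in tool mm',R.inv().apply(covpts(q)[361:].mean(0)-p)*1000)
pts=[(jaw(p,R,.05),(0,255,0))]
overlay('top',pts,(295,190,90,90),6,'top3'); overlay('scene',pts,(250,190,110,105),6,'scene3')
```

```text
t 3.3 p [0.4466 0.0326 0.0832] rpy [-179.89   30.05   88.27] q [ 20.2   0.9 -17.   84.3 -27.6 115. ] F [0.1 0.7 0.1] op 0.0499
knob top in tool mm [ 0.76092213  0.58293417 10.32306347]
```

View pics/top3.png

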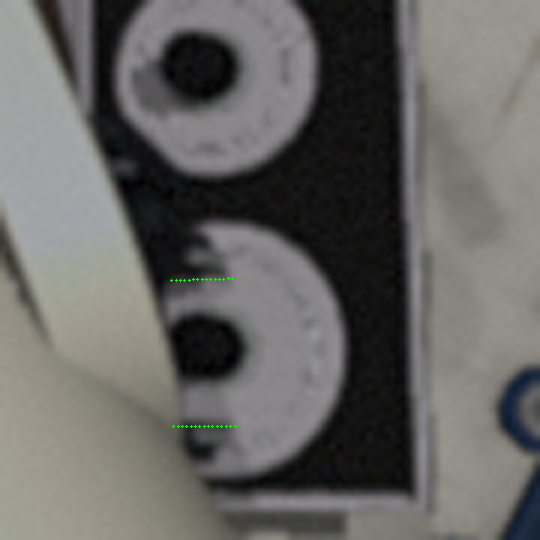

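View pics/scene3.png

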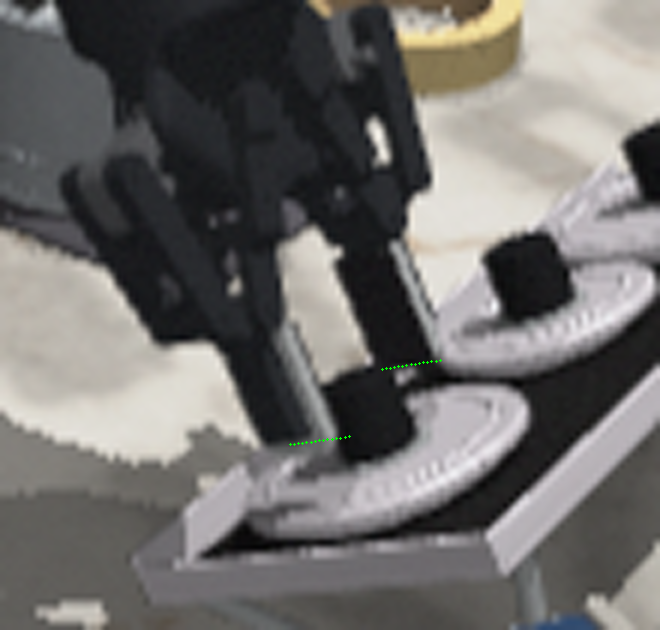

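Request:
servo_tool(motion=[[[0.4, 1, 3, 0, 0, 0], [0, 0, 2.5, 0, 0, 0], [0, 0, 2, 0, 0, 0], [0, 0, 0, 0, 0, 0]]])

```text
time: 3.8
ee_pos: [0.4483, 0.0303, 0.0782]
tcp_rot: [180.0, 30.0, 88.3]
wrist_force: [-0.1, 0.0, -0.6]
opening: 0.0505
```

Request:
servo_tool(motion=[[[0, 0, 0, 0, 0, 0], [0, 0, 0, 0, 0, 0], [0, 0, 0, 0, 0, 0], [0, 0, 0, 0, 0, 0], [0, 0, 0, 0, 0, 0]]], gripper=15, newtons=40)

```text
time: 4.3
ee_pos: [0.4485, 0.0305, 0.0786]
tcp_rot: [180.0, 30.0, 88.2]
wrist_force: [0.2, 3.0, 4.5]
opening: 0.0223
```

Request:
servo_tool(motion=[[[0, 0, 0, 0, 0, 0], [0, 0, 0, 0, 0, 0]]])

```text
time: 4.5
ee_pos: [0.4485, 0.0305, 0.0786]
tcp_rot: [180.0, 30.0, 88.2]
wrist_force: [-0.9, 4.1, 5.2]
opening: 0.0221
```

Run:
```python
from ov import *
p,R=cur();q=pickle.load(open("cov.pkl","rb"))
overlay('top',[],(295,190,90,90),6,'top4'); overlay('scene',[],(250,190,110,105),6,'scene4')
```

```text
t 4.5 p [0.4485 0.0305 0.0786] rpy [179.97  29.99  88.25] q [ 19.9   1.  -17.4  83.5 -27.7 114.6] F [-0.9  4.1  5.2] op 0.0221
```

View pics/top4.png

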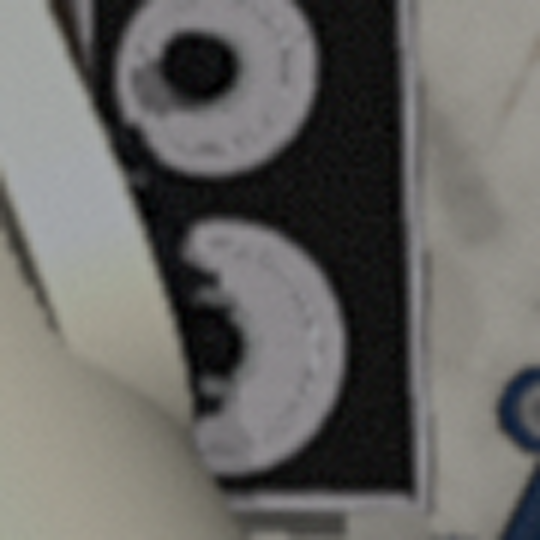

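View pics/scene4.png

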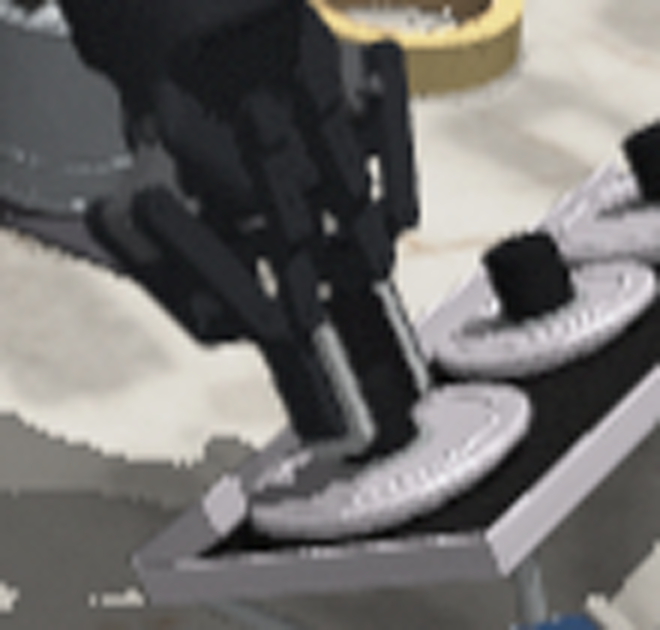

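Request:
servo_tool(motion=[[[0, 0, -4, 0, 0, 0], [0, 0, -8, 0, 0, 0], [0, 0, -14, 0, 0, 0], [0, 0, -16, 0, 0, 0], [0, 0, -18, 0, 0, 0]]], newtons=60)

```text
time: 5.1
ee_pos: [0.4489, 0.0605, 0.1307]
tcp_rot: [-180.0, 30.0, 88.3]
wrist_force: [0.2, 0.2, -1.5]
opening: 0.0214
```

Request:
servo_tool(motion=[[[0, 0, -20, 0, 0, 0], [0, 0, -20, 0, 0, 0], [0, 0, -20, 0, 0, 0], [0, 0, 0, 0, 0, 0]]])

```text
time: 5.5
ee_pos: [0.4509, 0.0915, 0.184]
tcp_rot: [179.8, 29.9, 88.2]
wrist_force: [0.8, -0.4, -1.4]
opening: 0.0214
```

Run:
```python
from ov import *
p,R=cur()
overlay('scene',[],(220,130,160,150),5,'scene5')
overlay('top',[],(240,120,150,150),5,'top5')
```

```text
t 5.5 p [0.4509 0.0915 0.184 ] rpy [179.84  29.94  88.23] q [ 26.3   3.3  -3.5  98.2 -26.2 121.5] F [ 0.8 -0.4 -1.4] op 0.0214
```

View pics/scene5.png

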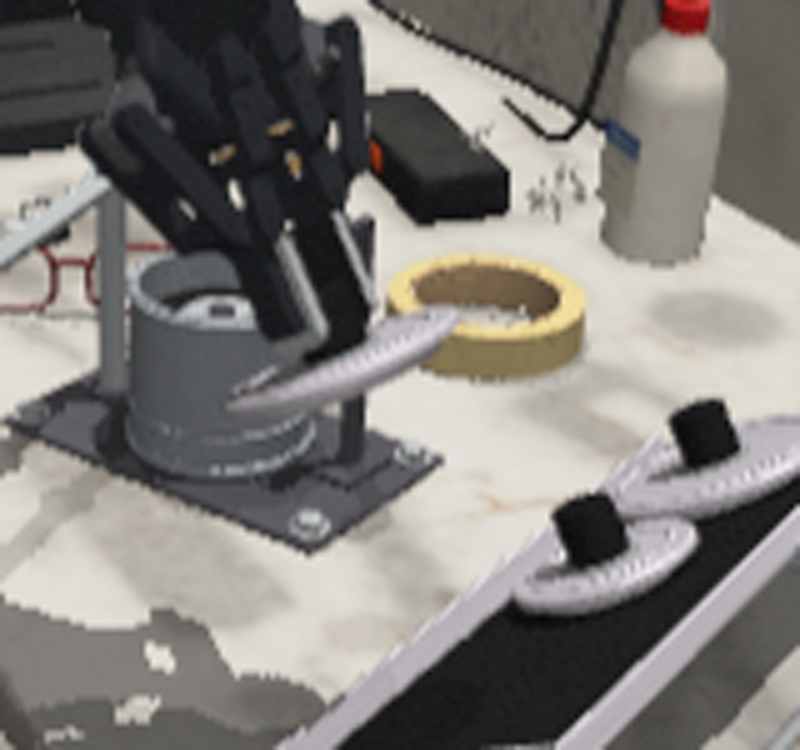

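View pics/top5.png

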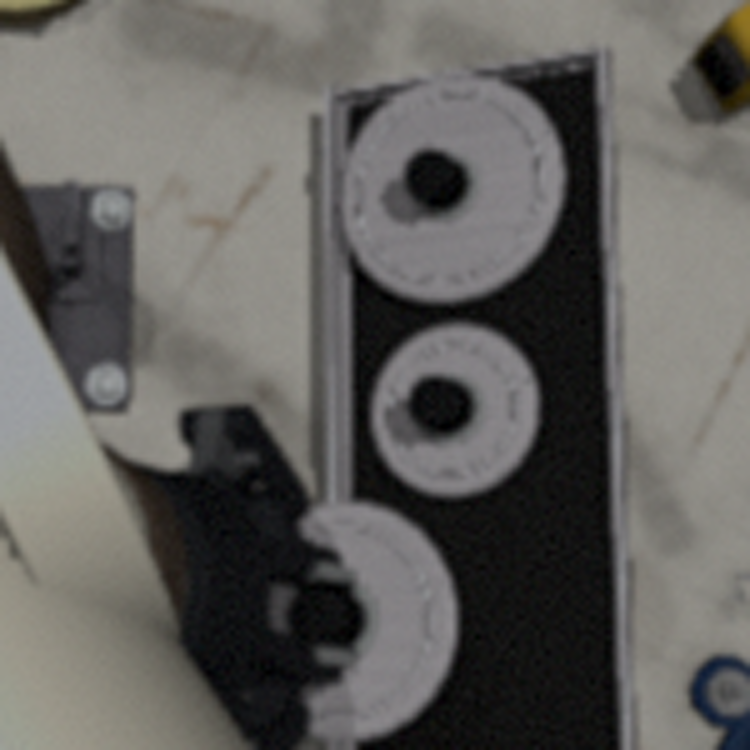

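```bash
cat >> ov.py <<'E'
def held(p,R,dx,dy,dz): # dz: tool z of cover origin
    X=np.r_[circ(.044,.01),circ(.044,.006),circ(.012,.034),circ(.012,.010)]
    return p+R.apply(X*[1,-1,-1]+[dx,dy,dz])
E
python3 - <<'E'
from ov import *
p,R=cur()
for dx,c in((0,'a'),):
  pts=[(held(p,R,dx,0,.0325),(0,0,255)),(jaw(p,R,.024,.019),(0,255,0)),(jaw(p,R,.024,.0),(255,255,0))]
  overlay('scene',pts,(255,165,70,60),10,'scene6'+c)
  overlay('top',pts,(275,200,70,75),8,'top6'+c)
E
```

```text
t 5.6 p [0.4502 0.0904 0.1818] rpy [-180.     30.02   88.28] q [ 26.2   3.4  -3.7  98.1 -26.2 121.5] F [ 0.7  0.4 -1.9] op 0.0212
```

View pics/scene6a.png

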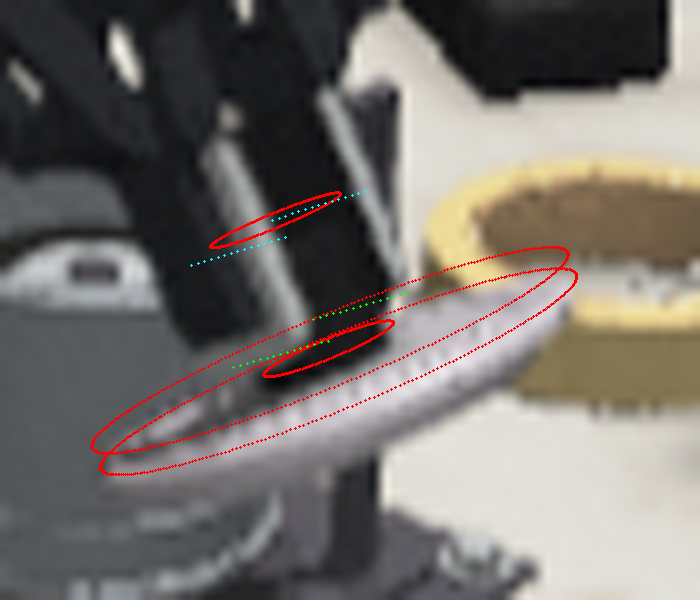

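View pics/top6a.png

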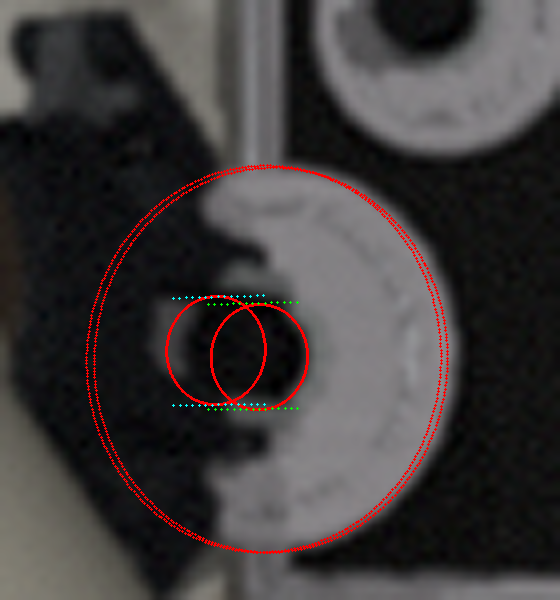

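Run:
```python
from ov import *
p,R=cur()
plan([.4505,.0912,.1825],Rt([180,30,88.28]),[.48,.12,.235],Rt([180,20,88]),3)
plan([.48,.12,.235],Rt([180,20,88]),[.6094,.2397,.20],Rt([180,0,88]),7)
```

```text
t 5.7 p [0.4498 0.0899 0.1812] rpy [-179.92   30.05   88.28] q [ 26.2   3.4  -3.8  98.1 -26.2 121.5] F [-0.2  0.6 -2. ] op 0.0218
total deg 10.003909279981167 end err mm [ 0.44 -0.09 -0.2 ] deg [-0.06  0.03  0.08]
[[np.float64(-0.0), np.float64(10.0), np.float64(-20.0), np.float64(0.001), np.float64(0.058), np.float64(0.001)], [np.float64(1.0), np.float64(9.0), np.float64(-20.0), np.float64(0.001), np.float64(0.058), np.float64(0.001)], [np.float64(2.0), np.float64(10.0), np.float64(-20.0), np.float64(0.001), np.float64(0.058), np.float64(0.001)]]
total deg 20.0 end err mm [-0.14 -0.   -0.29] deg [-0.   -0.05 -0.  ]
[[np.float64(18.0), np.float64(18.0), np.float64(-1.0), np.float64(0.0), np.float64(0.05), np.float64(0.0)], [np.float64(19.0), np.float64(18.0), np.float64(-1.0), np.float64(0.0), np.float64(0.05), np.float64(0.0)], [np.float64(18.0), np.float64(18.0), np.float64(1.0), np.float64(0.0), np.float64(0.05), np.float64(0.0)], [np.float64(19.0), np.float64(18.0), np.float64(1.0), np.float64(0.0), np.float64(0.05), np.float64(0.0)], [np.float64(18.0), np.float64(17.0), np.float64(2.0), np.float64(0.0), np.float64(0.05), np.float64(0.0)]]
[[np.float64(18.0), np.float64(18.0), np.float64(4.0), np.float64(0.0), np.float64(0.05), np.float64(0.0)], [np.float64(18.0), np.float64(18.0), np.float64(4.0), np.float64(0.0), np.float64(0.05), np.float64(0.0)]]
```

Request:
servo_tool(motion=[[[0, 10, -20, 0.001, 0.058, 0.001], [1, 9, -20, 0.001, 0.058, 0.001], [2, 10, -20, 0.001, 0.058, 0.001]]])

```text
time: 6.0
ee_pos: [0.48, 0.1188, 0.2342]
tcp_rot: [-179.8, 20.0, 88.1]
wrist_force: [-0.3, 1.3, -1.5]
opening: 0.0214
```

Request:
servo_tool(motion=[[[18, 18, -1, 0, 0.05, 0], [19, 18, -1, 0, 0.05, 0], [18, 18, 1, 0, 0.05, 0], [19, 18, 1, 0, 0.05, 0], [18, 17, 2, 0, 0.05, 0]]])

```text
time: 6.5
ee_pos: [0.5726, 0.2047, 0.2083]
tcp_rot: [-179.8, 5.7, 88.0]
wrist_force: [0.5, 0.2, -1.4]
opening: 0.0218
```

Request:
servo_tool(motion=[[[18, 18, 4, 0, 0.05, 0], [18, 18, 4, 0, 0.05, 0], [0, 0, 10, 0, 0, 0], [0, 0, 0, 0, 0, 0], [0, 0, 0, 0, 0, 0]]])

```text
time: 7.0
ee_pos: [0.6084, 0.238, 0.1883]
tcp_rot: [-179.8, 0.1, 88.0]
wrist_force: [-0.9, 0.3, -1.2]
opening: 0.0218
```

Run:
```python
from ov import *
p,R=cur()
hp=pickle.load(open("fit.pkl","rb"))[0]
rim=circ(.042,.085)+[hp[0],hp[1],0]
pts=[(held(p,R,0,0,.0345),(0,0,255)),(rim,(0,255,0))]
overlay('scene',pts,(225,125,90,100),7,'scene7')
overlay('top',pts,(180,120,100,100),7,'top7')
print('target tool',R.inv().apply([hp[0]-p[0],hp[1]-p[1],0])*1000)
```

```text
t 7.0 p [0.6084 0.238  0.1883] rpy [-1.7983e+02  8.0000e-02  8.8010e+01] q [ 21.4  18.9  19.5  90.8  -0.  113.4] F [-0.9  0.3 -1.2] op 0.0218
target tool [ 1.7857663   0.94851652 -0.0053785 ]
```

View pics/scene7.png

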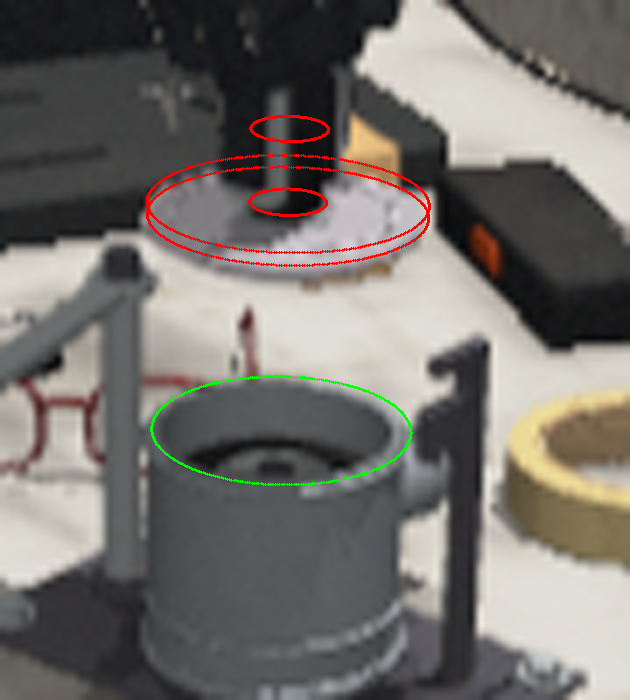

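View pics/top7.png

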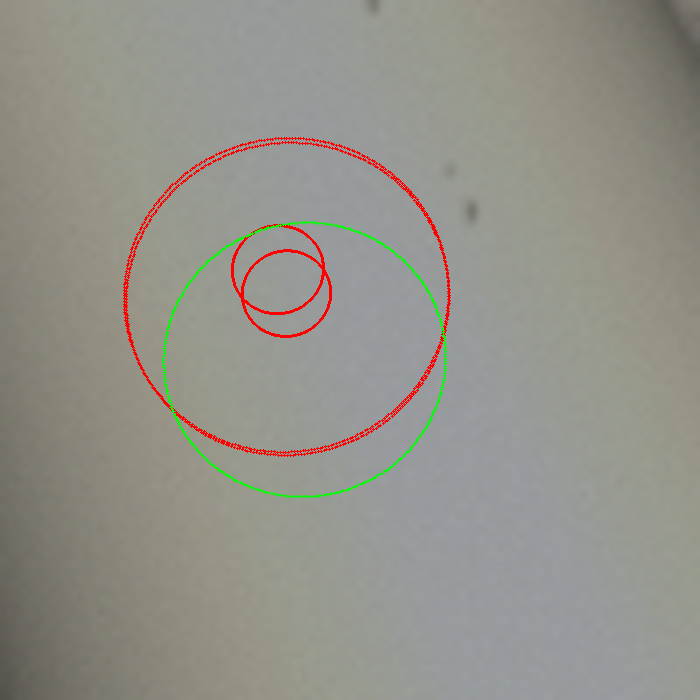

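Request:
servo_tool(motion=[[[1.8, 0.9, 10, 0, 0, 0], [0, 0, 15, 0, 0, 0], [0, 0, 15, 0, 0, 0], [0, 0, 12, 0, 0, 0], [0, 0, 0, 0, 0, 0]]])

```text
time: 7.6
ee_pos: [0.6091, 0.2402, 0.1344]
tcp_rot: [-179.7, 0.1, 88.0]
wrist_force: [-0.2, -0.8, -2.1]
opening: 0.0214
```

Request:
servo_tool(motion=[[[0, 0, 0, 0, 0, 0], [0, 0, 0, 0, 0, 0], [0, 0, 0, 0, 0, 0]]])

```text
time: 7.9
ee_pos: [0.6104, 0.2406, 0.1378]
tcp_rot: [-180.0, -0.0, 88.0]
wrist_force: [0.3, -0.2, -1.7]
opening: 0.0218
```

Run:
```python
from ov import *
p,R=cur()
hp=pickle.load(open("fit.pkl","rb"))[0]
print('target tool',R.inv().apply([hp[0]-p[0],hp[1]-p[1],0])*1000)
rim=circ(.042,.085)+[hp[0],hp[1],0]
pts=[(held(p,R,0,0,.0345),(0,0,255)),(rim,(0,255,0))]
overlay('scene',pts,(235,145,65,65),10,'scene8')
overlay('scene',[],(235,145,65,65),10,'scene8b')
```

```text
t 7.9 p [0.6104 0.2406 0.1378] rpy [-1.7999e+02 -4.0000e-02  8.8020e+01] q [ 21.5  18.9  13.9  85.    0.  113.5] F [ 0.3 -0.2 -1.7] op 0.0218
target tool [-9.49186065e-01 -9.87790228e-01 -4.82768030e-04]
```

View pics/scene8.png

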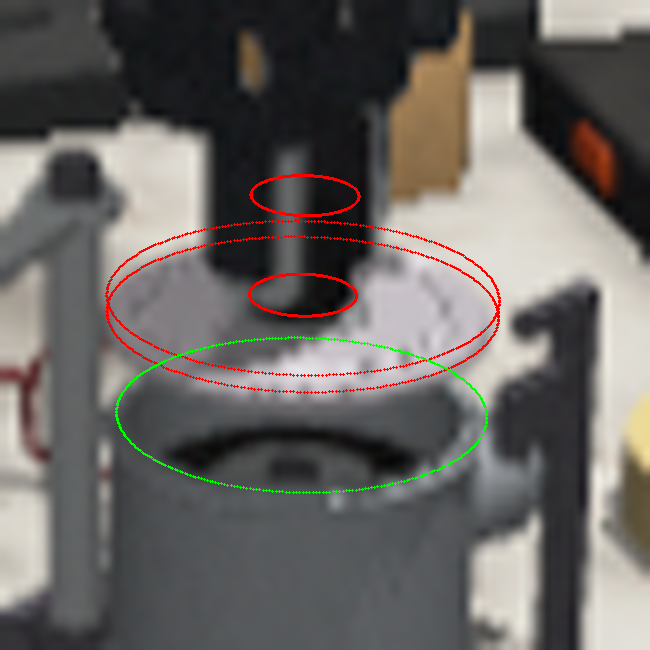

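View pics/scene8b.png

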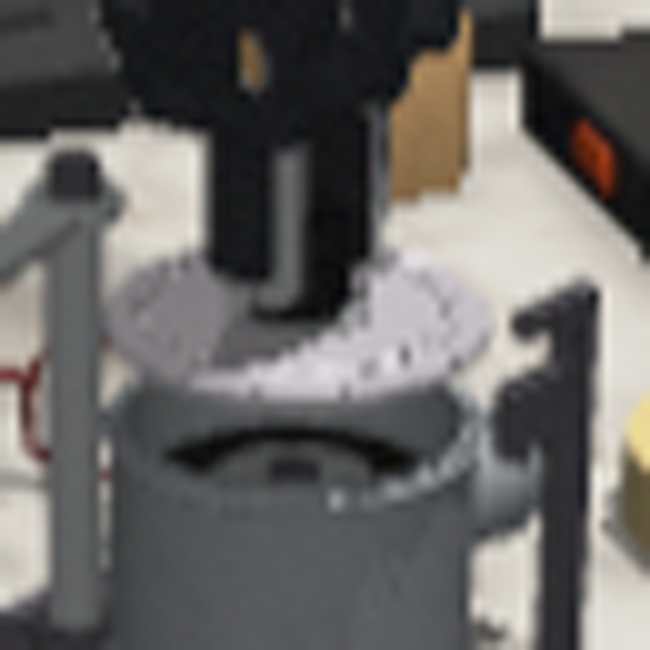

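Request:
servo_tool(motion=[[[-0.4, -1, 4, 0, 0, 0], [0, 0, 4, 0, 0, 0], [0, 0, 4, 0, 0, 0], [0, 0, 2, 0, 0, 0], [0, 0, 0, 0, 0, 0]]])

```text
time: 8.5
ee_pos: [0.6088, 0.2401, 0.1223]
tcp_rot: [-179.9, 0.0, 88.0]
wrist_force: [0.6, -0.1, -1.0]
opening: 0.0218
```

Request:
servo_tool(motion=[[[0, 0, 1, 0, 0, 0], [0, 0, 1, 0, 0, 0], [0, 0, 1, 0, 0, 0], [0, 0, 0, 0, 0, 0]]])

```text
time: 8.9
ee_pos: [0.609, 0.2401, 0.1198]
tcp_rot: [-179.9, -0.0, 88.0]
wrist_force: [0.2, 0.0, -1.4]
opening: 0.0214
```

Request:
servo_tool(motion=[[[0, 0, 1, 0, 0, 0], [0, 0, 1, 0, 0, 0], [0, 0, 0, 0, 0, 0]]])

```text
time: 9.2
ee_pos: [0.6092, 0.2403, 0.118]
tcp_rot: [-179.9, -0.0, 88.0]
wrist_force: [0.4, 0.8, -1.1]
opening: 0.0218
```

Request:
servo_tool(motion=[[[0, 0, 1, 0, 0, 0], [0, 0, 1, 0, 0, 0], [0, 0, 0, 0, 0, 0]]])

```text
time: 9.5
ee_pos: [0.6093, 0.2403, 0.1159]
tcp_rot: [-179.9, -0.0, 88.0]
wrist_force: [1.0, 0.3, 0.5]
opening: 0.0217
```

Request:
servo_tool(motion=[[[0, 0, 1, 0, 0, 0], [0, 0, 0, 0, 0, 0]]])

```text
time: 9.7
ee_pos: [0.6093, 0.2403, 0.1157]
tcp_rot: [-180.0, -0.0, 88.0]
wrist_force: [0.9, 0.9, 4.1]
opening: 0.0214
```

Request:
servo_tool(motion=[[[0, 0, 1, 0, 0, 0], [0, 0, 0, 0, 0, 0]]])

```text
time: 9.9
ee_pos: [0.6093, 0.2403, 0.1156]
tcp_rot: [180.0, -0.1, 88.0]
wrist_force: [-1.2, 0.2, 11.1]
opening: 0.0218
```

Run:
```python
from ov import *
p,R=cur()
overlay('scene',[],(235,145,65,65),10,'scene9')
```

```text
t 9.9 p [0.6093 0.2403 0.1156] rpy [ 1.7998e+02 -6.0000e-02  8.8020e+01] q [ 21.5  18.8  11.4  82.5   0.  113.5] F [-1.2  0.2 11.1] op 0.0218
```

View pics/scene9.png

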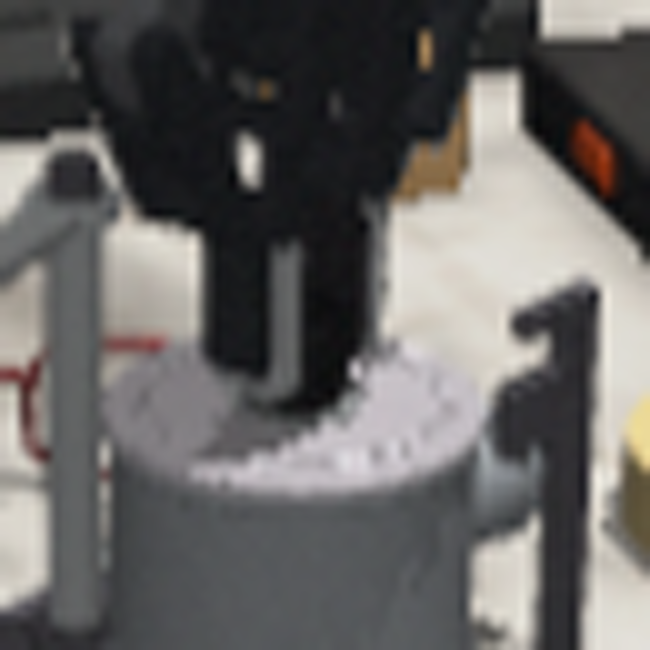

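Run:
```python
from ov import *
from workcell import bot
hp=pickle.load(open("fit.pkl","rb"))[0]
c=bot.camera('scene');im=c['color'].mean(2);im0=P['scene']['color'].mean(2)
for u in(255,262,268,274): print(u,[int(x) for x in im[182:202,u]],[int(x) for x in im0[182:202,u]])
for r,z in((.042,.085),(.044,.085),(.044,.089),(.036,.085)):
    print(r,z,ext(proj('scene',circ(r,z)+[hp[0],hp[1],0])))
print('rows back', [int(x) for x in im0[172:190,265]])
# left/right
for v in (184,186,188): print(v,[int(x) for x in im[v,240:250]],[int(x) for x in im[v,278:290]])
overlay('scene',[],(240,175,50,40),16,'scene10')
```

```text
255 [126, 127, 128, 128, 128, 127, 128, 117, 100, 151, 167, 118, 94, 84, 84, 85, 83, 85, 85, 86] [90, 87, 86, 88, 90, 90, 70, 36, 36, 48, 113, 146, 118, 79, 80, 81, 80, 81, 80, 81]
262 [97, 98, 84, 47, 61, 91, 94, 93, 151, 190, 190, 177, 127, 97, 86, 89, 89, 89, 88, 89] [89, 87, 85, 87, 80, 57, 36, 134, 154, 91, 73, 120, 157, 123, 82, 83, 84, 85, 84, 84]
268 [19, 19, 17, 62, 115, 168, 196, 197, 200, 188, 191, 182, 131, 98, 86, 88, 89, 90, 90, 89] [85, 85, 86, 84, 85, 69, 44, 82, 155, 189, 187, 169, 162, 146, 83, 84, 85, 85, 85, 86]
274 [196, 195, 195, 194, 194, 195, 194, 210, 211, 197, 187, 140, 94, 84, 87, 84, 85, 85, 84, 84] [78, 77, 79, 78, 77, 76, 73, 55, 36, 34, 106, 161, 140, 79, 79, 82, 80, 79, 82, 88]
0.042 0.085 [246.11353874 178.24038912 283.1470685  193.71284477]
0.044 0.085 [245.23045466 177.900445   284.03065812 194.11212496]
0.044 0.089 [245.22528519 176.34623012 284.09463647 192.45439084]
0.036 0.085 [248.76201583 179.26760033 280.49812156 192.52427466]
rows back [210, 208, 202, 193, 196, 196, 178, 141, 100, 86, 88, 87, 87, 88, 84, 58, 37, 132]
184 [92, 98, 98, 95, 88, 109, 126, 127, 122, 107] [180, 197, 195, 195, 193, 197, 129, 62, 73, 52, 50, 49]
186 [93, 97, 99, 96, 88, 112, 126, 128, 118, 125] [187, 175, 174, 193, 192, 171, 80, 46, 49, 50, 48, 47]
188 [94, 96, 98, 95, 87, 98, 113, 125, 128, 128] [188, 195, 193, 190, 170, 132, 82, 47, 48, 48, 48, 48]
```

View pics/scene10.png

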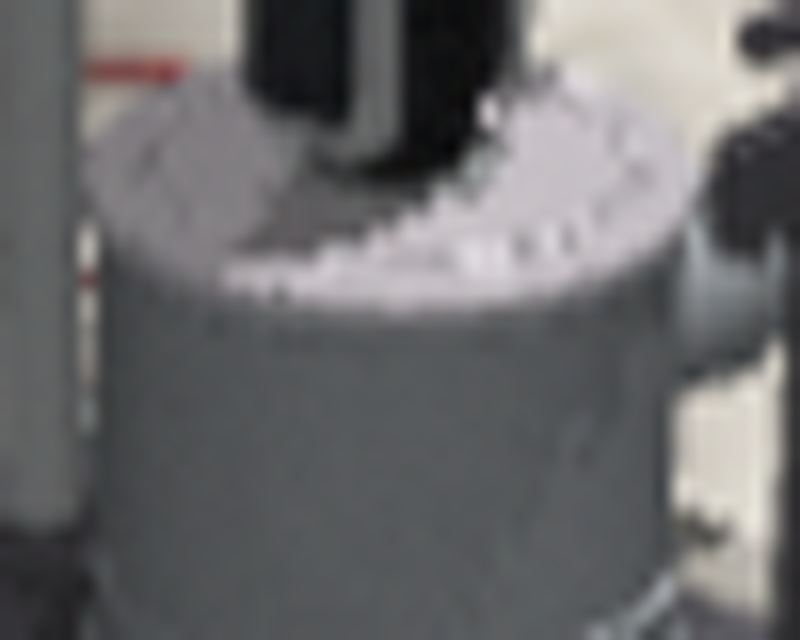

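Request:
servo_tool(motion=[[[0, 0, -1.2, 0, 0, 0], [0, 0, 0, 0, 0, 0]]])

```text
time: 10.25
ee_pos: [0.6093, 0.2403, 0.1157]
tcp_rot: [-180.0, -0.0, 88.0]
wrist_force: [1.2, 1.3, 5.5]
opening: 0.0217
```

Request:
servo_tool(motion=[[[0, 0, 0, 0, 0, 0], [0, 0, 0, 0, 0, 0], [0, 0, 0, 0, 0, 0], [0, 0, 0, 0, 0, 0]]], gripper=45)

```text
time: 10.65
ee_pos: [0.6089, 0.24, 0.1147]
tcp_rot: [-179.9, 0.0, 88.0]
wrist_force: [0.5, 0.4, -0.1]
opening: 0.0448
```

Run:
```python
from ov import *
from workcell import bot
p,R=cur()
c=bot.camera('scene');im=c['color'].mean(2)
for u in(255,262,268,274): print(u,[int(x) for x in im[182:202,u]])
overlay('scene',[],(235,145,65,65),10,'scene11')
```

```text
t 10.65 p [0.6089 0.24   0.1147] rpy [-1.7987e+02  1.0000e-02  8.8020e+01] q [ 21.5  18.9  11.4  82.6   0.  113.5] F [ 0.5  0.4 -0.1] op 0.0448
255 [22, 60, 93, 117, 128, 126, 113, 97, 99, 151, 168, 118, 95, 83, 84, 84, 84, 85, 84, 85]
262 [27, 28, 21, 20, 60, 92, 96, 93, 168, 203, 190, 178, 127, 98, 86, 89, 89, 90, 90, 89]
268 [21, 17, 17, 63, 114, 168, 196, 197, 203, 192, 190, 183, 130, 98, 87, 91, 90, 89, 89, 89]
274 [193, 196, 196, 195, 194, 194, 196, 211, 211, 198, 187, 139, 94, 85, 83, 85, 84, 84, 84, 84]
```

View pics/scene11.png

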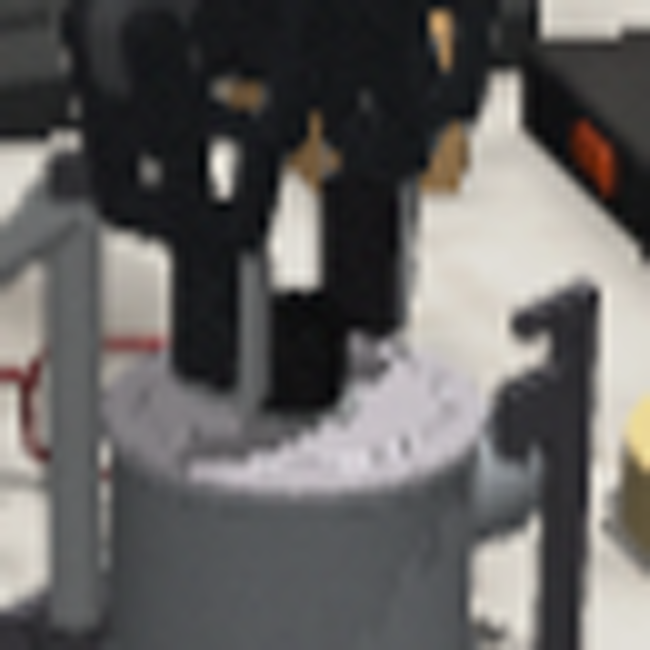

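Request:
servo_tool(motion=[[[0, 0, -8, 0, 0, 0], [0, 0, -15, 0, 0, 0], [0, 0, -25, 0, 0, 0], [0, 0, -30, 0, 0, 0], [0, 0, -25, 0, 0, 0]]])

```text
time: 11.25
ee_pos: [0.6093, 0.2402, 0.2214]
tcp_rot: [180.0, -0.1, 88.0]
wrist_force: [1.0, 0.6, -0.6]
opening: 0.045
```

Run:
```python
from ov import *
hp=pickle.load(open("fit.pkl","rb"))[0]
th=hp[2]; piv=np.array([hp[0]-.066*np.sin(th),hp[1]+.066*np.cos(th)])
def hand(rad,r=.162):
    a=th-np.pi/2-rad; return piv+r*np.array([np.cos(a),np.sin(a)]),a
p,R=cur()
h,a=hand(hp[3]); yaw=np.degrees(a)+90+90; print(h,np.degrees(a),yaw, hand(0))
R1=Rt([180,0,yaw])
plan(p,R,[h[0],h[1],.21],R1,15)
```

```text
t 11.25 p [0.6093 0.2402 0.2214] rpy [ 1.7996e+02 -6.0000e-02  8.8020e+01] q [ 21.5  19.5  23.8  94.3   0.  113.5] F [ 1.   0.6 -0.6] op 0.045
[0.45346821 0.2746319 ] -168.95831056807737 11.041689431922634 (array([0.60497929, 0.1438319 ]), np.float64(-1.6170473511098684))
total deg 76.9816579605797 end err mm [ 0.02 -0.37  0.34] deg [-0.05 -0.05 -0.37]
[[np.float64(2.0), np.float64(-10.0), np.float64(1.0), np.float64(-0.0), np.float64(-0.0), np.float64(0.09)], [np.float64(1.0), np.float64(-11.0), np.float64(1.0), np.float64(-0.0), np.float64(-0.0), np.float64(0.09)], [np.float64(-0.0), np.float64(-11.0), np.float64(0.0), np.float64(-0.0), np.float64(-0.0), np.float64(0.09)], [np.float64(-1.0), np.float64(-10.0), np.float64(1.0), np.float64(-0.0), np.float64(-0.0), np.float64(0.09)], [np.float64(-2.0), np.float64(-11.0), np.float64(1.0), np.float64(-0.0), np.float64(-0.0), np.float64(0.09)]]
[[np.float64(-3.0), np.float64(-10.0), np.float64(1.0), np.float64(-0.0), np.float64(-0.0), np.float64(0.09)], [np.float64(-3.0), np.float64(-10.0), np.float64(0.0), np.float64(-0.0), np.float64(-
[... 198 characters left out ...]
4(-0.0), np.float64(-0.0), np.float64(0.09)], [np.float64(-7.0), np.float64(-8.0), np.float64(1.0), np.float64(-0.0), np.float64(-0.0), np.float64(0.09)]]
[[np.float64(-7.0), np.float64(-8.0), np.float64(0.0), np.float64(-0.0), np.float64(-0.0), np.float64(0.09)], [np.float64(-7.0), np.float64(-8.0), np.float64(1.0), np.float64(-0.0), np.float64(-0.0), np.float64(0.09)], [np.float64(-9.0), np.float64(-6.0), np.float64(1.0), np.float64(-0.0), np.float64(-0.0), np.float64(0.09)], [np.float64(-9.0), np.float64(-6.0), np.float64(1.0), np.float64(-0.0), np.float64(-0.0), np.float64(0.09)], [np.float64(-9.0), np.float64(-5.0), np.float64(0.0), np.float64(-0.0), np.float64(-0.0), np.float64(0.09)]]
```

Run:
```python
from ov import *
p=np.array([.6093,.2402,.2214]);h=np.array([.4535,.2746,.21]);m=p+(h-p)*.5
plan(p,Rt([180,0,88]),m,Rt([180,0,139.5]),8)
plan(m,Rt([180,0,139.5]),h,Rt([180,0,191]),8)
```

```text
total deg 51.5 end err mm [-0.11 -0.05 -0.3 ] deg [-0.    0.   -0.16]
[[np.float64(2.0), np.float64(-10.0), np.float64(1.0), np.float64(0.0), np.float64(0.0), np.float64(-0.112)], [np.float64(3.0), np.float64(-9.0), np.float64(0.0), np.float64(0.0), np.float64(0.0), np.float64(-0.112)], [np.float64(4.0), np.float64(-10.0), np.float64(1.0), np.float64(0.0), np.float64(0.0), np.float64(-0.112)], [np.float64(5.0), np.float64(-8.0), np.float64(1.0), np.float64(0.0), np.float64(0.0), np.float64(-0.112)], [np.float64(5.0), np.float64(-8.0), np.float64(1.0), np.float64(0.0), np.float64(0.0), np.float64(-0.112)]]
[[np.float64(7.0), np.float64(-8.0), np.float64(0.0), np.float64(0.0), np.float64(0.0), np.float64(-0.112)], [np.float64(8.0), np.float64(-6.0), np.float64(1.0), np.float64(0.0), np.float64(0.0), np.float64(-0.112)], [np.float64(8.0), np.float64(-6.0), np.float64(1.0), np.float64(0.0), np.float64(0.0), np.float64(-0.112)]]
total deg 51.50000000000001 end err mm [-0.19  0.47 -0.3 ] deg [-0.    0.   -0.16]
[[np.float64(9.0), np.float64(-5.0), np.float64(1.0), np.float64(0.0), np.float64(0.0), np.float64(-0.112)], [np.float64(9.0), np.float64(-3.0), np.float64(0.0), np.float64(0.0), np.float64(0.0), np.float64(-0.112)], [np.float64(10.0), np.float64(-3.0), np.float64(1.0), np.float64(0.0), np.float64(0.0), np.float64(-0.112)], [np.float64(10.0), np.float64(-2.0), np.float64(1.0), np.float64(0.0), np.float64(0.0), np.float64(-0.112)], [np.float64(9.0), np.float64(-0.0), np.float64(1.0), np.float64(0.0), np.float64(0.0), np.float64(-0.112)]]
[[np.float64(10.0), np.float64(1.0), np.float64(0.0), np.float64(0.0), np.float64(0.0), np.float64(-0.112)], [np.float64(10.0), np.float64(2.0), np.float64(1.0), np.float64(0.0), np.float64(0.0), np.float64(-0.112)], [np.float64(10.0), np.float64(3.0), np.float64(1.0), np.float64(0.0), np.float64(0.0), np.float64(-0.112)]]
```

Request:
servo_tool(motion=[[[2, -10, 1, 0, 0, -0.112], [3, -9, 0, 0, 0, -0.112], [4, -10, 1, 0, 0, -0.112], [5, -8, 1, 0, 0, -0.112], [5, -8, 1, 0, 0, -0.112]]], newtons=25)

```text
time: 11.75
ee_pos: [0.5608, 0.2508, 0.2159]
tcp_rot: [180.0, -0.0, 120.4]
wrist_force: [-0.6, 0.1, 0.2]
opening: 0.045
```

Request:
servo_tool(motion=[[[7, -8, 0, 0, 0, -0.112], [8, -6, 1, 0, 0, -0.112], [8, -6, 1, 0, 0, -0.112], [9, -5, 1, 0, 0, -0.112], [9, -3, 0, 0, 0, -0.112]]])

```text
time: 12.25
ee_pos: [0.5116, 0.262, 0.2129]
tcp_rot: [180.0, -0.0, 152.5]
wrist_force: [0.5, -0.5, -0.5]
opening: 0.0451
```

Request:
servo_tool(motion=[[[10, -3, 1, 0, 0, -0.112], [10, -2, 1, 0, 0, -0.112], [9, 0, 1, 0, 0, -0.112], [10, 1, 0, 0, 0, -0.112], [10, 2, 1, 0, 0, -0.112]]])

```text
time: 12.75
ee_pos: [0.4631, 0.2731, 0.2091]
tcp_rot: [179.9, 0.0, -175.5]
wrist_force: [0.7, 0.3, 0.1]
opening: 0.045
```

Request:
servo_tool(motion=[[[10, 3, 1, 0, 0, -0.112], [0, 0, 0, 0, 0, 0], [0, 0, 0, 0, 0, 0]]])

```text
time: 13.05
ee_pos: [0.4534, 0.2753, 0.2076]
tcp_rot: [179.9, 0.0, -169.5]
wrist_force: [-0.4, -0.6, -0.0]
opening: 0.045
```

Run:
```python
from ov import *
hp=pickle.load(open("fit.pkl","rb"))[0]
p,R=cur()
print('handle in tool',R.inv().apply(np.array([.4535,.2746,.147])-p)*1000)
pts=[(circ(.042,.085)+[hp[0],hp[1],0],(0,255,0)),(circ(.044,.089)+[hp[0],hp[1],0],(0,0,255)),(circ(.012,.113)+[hp[0],hp[1],0],(0,0,255)),(circ(.008,.153)+[.4535,.2746,0],(255,0,255)),(jaw(p,R,.045,.016),(0,255,0))]
overlay('top',pts,(170,130,110,130),5,'top12'); overlay('scene',pts,(185,130,120,110),6,'scene12')
```

```text
t 13.05 p [0.4534 0.2753 0.2076] rpy [ 1.7994e+02  1.0000e-02 -1.6947e+02] q [31.2  1.6  1.8 90.2  0.  20.7] F [-0.4 -0.6 -0. ] op 0.045
handle in tool [ 0.07760218 -0.72619841 60.56184597]
```

View pics/top12.png

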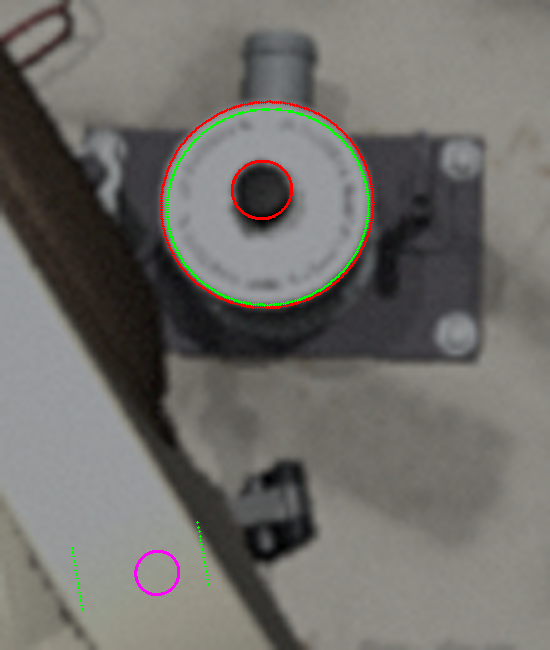

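View pics/scene12.png

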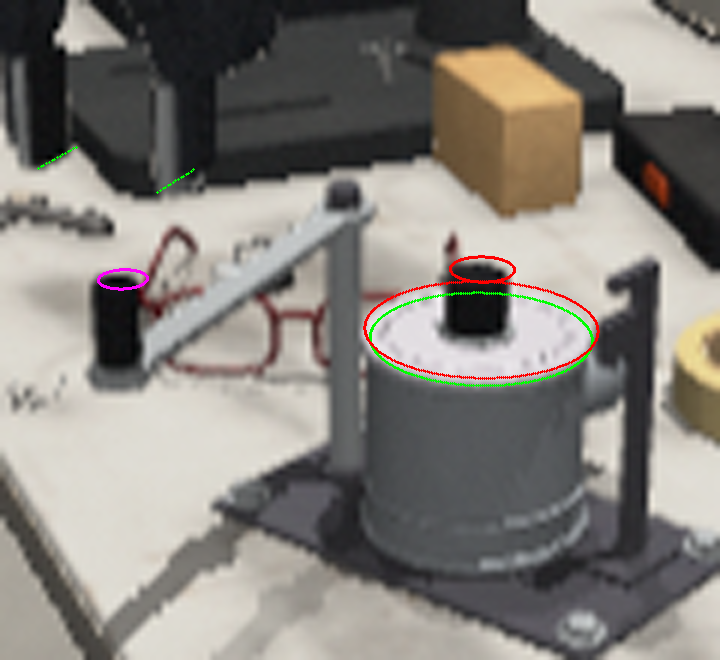

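Request:
servo_tool(motion=[[[0, -0.7, 12, 0, 0, 0], [0, 0, 14, 0, 0, 0], [0, 0, 14, 0, 0, 0], [0, 0, 12, 0, 0, 0], [0, 0, 8, 0, 0, 0]]])

```text
time: 13.65
ee_pos: [0.4526, 0.2741, 0.1444]
tcp_rot: [-180.0, -0.2, -169.3]
wrist_force: [0.2, 0.8, 0.1]
opening: 0.0447
```

Request:
servo_tool(motion=[[[0, 0, 0, 0, 0, 0], [0, 0, 0, 0, 0, 0], [0, 0, 0, 0, 0, 0], [0, 0, 0, 0, 0, 0], [0, 0, 0, 0, 0, 0]]], gripper=12, newtons=25)

```text
time: 14.15
ee_pos: [0.4532, 0.2745, 0.1466]
tcp_rot: [180.0, -0.1, -169.3]
wrist_force: [-0.1, 0.2, -1.1]
opening: 0.0151
```

Run:
```python
from ov import *
p,R=cur()
overlay('scene',[],(185,130,120,110),6,'scene13')
hp=pickle.load(open("fit.pkl","rb"))[0]
th=hp[2]; piv=np.array([hp[0]-.066*np.sin(th),hp[1]+.066*np.cos(th)])
d=p[:2]-piv; print('r',np.hypot(*d),'bar angle',(th-np.pi/2-np.arctan2(d[1],d[0]))%(2*np.pi))
```

```text
t 14.15 p [0.4532 0.2745 0.1466] rpy [ 1.7996e+02 -7.0000e-02 -1.6930e+02] q [31.2  1.4 -5.1 83.5  0.1 20.5] F [-0.1  0.2 -1.1] op 0.0151
r 0.16232515551676274 bar angle 1.3315206853836934
```

View pics/scene13.png

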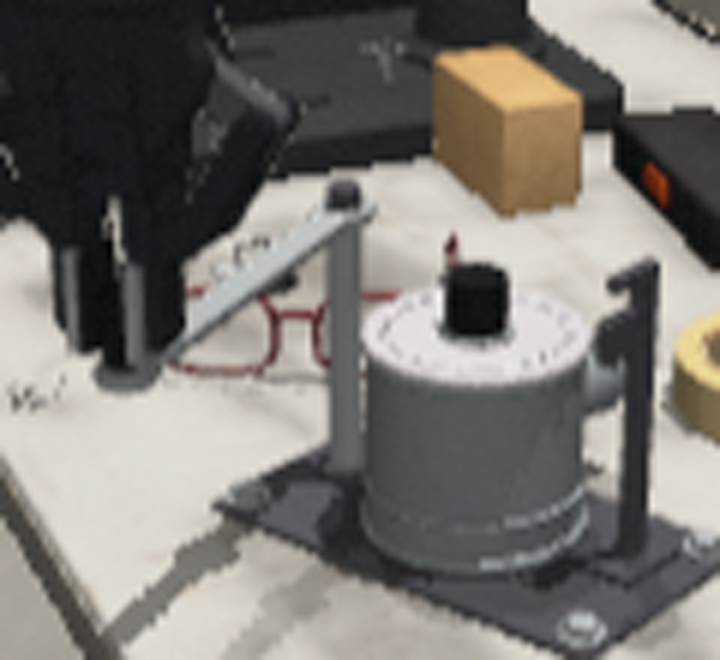

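Request:
servo_tool(motion=[[[-0.2, -8.1, 0, 0, 0, -0.05], [-0.2, -8.1, 0, 0, 0, -0.05], [-0.2, -8.1, 0, 0, 0, -0.05], [-0.2, -8.1, 0, 0, 0, -0.05], [-0.2, -8.1, 0, 0, 0, -0.05]]])

```text
time: 14.7
ee_pos: [0.4661, 0.2359, 0.1467]
tcp_rot: [180.0, 0.0, -154.9]
wrist_force: [3.7, 1.5, -2.6]
opening: 0.0149
```

Request:
servo_tool(motion=[[[-0.2, -8.1, 0, 0, 0, -0.05], [-0.2, -8.1, 0, 0, 0, -0.05], [-0.2, -8.1, 0, 0, 0, -0.05], [-0.2, -8.1, 0, 0, 0, -0.05], [-0.2, -8.1, 0, 0, 0, -0.05]]])

```text
time: 15.2
ee_pos: [0.4881, 0.2019, 0.1467]
tcp_rot: [180.0, 0.1, -140.5]
wrist_force: [5.1, 3.8, -3.2]
opening: 0.0152
```

```bash
cat > bar.py <<'E'
from ov import *
p,R=cur()
hp=pickle.load(open("fit.pkl","rb"))[0]
th=hp[2]; piv=np.array([hp[0]-.066*np.sin(th),hp[1]+.066*np.cos(th)])
d=p[:2]-piv; print('r',np.hypot(*d),'bar angle',(th-np.pi/2-np.arctan2(d[1],d[0])+np.pi)%(2*np.pi)-np.pi,'F tool',R.inv().apply(__import__('workcell').bot.get_obs()['wrist_force']))
E
python3 bar.py
```

```text
t 15.2 p [0.4881 0.2019 0.1467] rpy [ 1.7996e+02  8.0000e-02 -1.4054e+02] q [ 22.4   1.1  -5.4  83.4   0.1 -17. ] F [ 5.1  3.8 -3.2] op 0.0152
r 0.16195447547188266 bar angle 0.8294852087755293 F tool [-6.38584606 -0.32362694  3.18418344]
```

Request:
servo_tool(motion=[[[-0.6, -8.1, 0, 0, 0, -0.05], [-0.4, -8.1, 0, 0, 0, -0.05], [-0.2, -8.1, 0, 0, 0, -0.05], [-0.2, -8.1, 0, 0, 0, -0.05], [-0.2, -8.1, 0, 0, 0, -0.05]]])

```text
time: 15.7
ee_pos: [0.5176, 0.1744, 0.1466]
tcp_rot: [180.0, 0.0, -126.2]
wrist_force: [2.6, 2.5, -1.8]
opening: 0.0149
```

Request:
servo_tool(motion=[[[-0.2, -8.1, 0, 0, 0, -0.05], [-0.2, -8.1, 0, 0, 0, -0.05], [-0.2, -8.1, 0, 0, 0, -0.05], [-0.2, -8.1, 0, 0, 0, -0.05], [-0.2, -8.1, 0, 0, 0, -0.05]]])

```text
time: 16.2
ee_pos: [0.553, 0.1549, 0.1466]
tcp_rot: [180.0, 0.1, -111.9]
wrist_force: [2.6, 3.1, -1.4]
opening: 0.0151
```

```bash
python3 bar.py; python3 -c "
from ov import *
overlay('scene',[],(205,130,130,110),6,'scene14')"
```

```text
t 16.2 p [0.553  0.1549 0.1466] rpy [ 1.7998e+02  7.0000e-02 -1.1189e+02] q [ 15.6   7.4   1.3  83.8   0.1 -52.5] F [ 2.6  3.1 -1.4] op 0.0151
r 0.16205829426898433 bar angle 0.32953047322266293 F tool [-3.86793334 -1.21116109  1.3612662 ]
```

View pics/scene14.png

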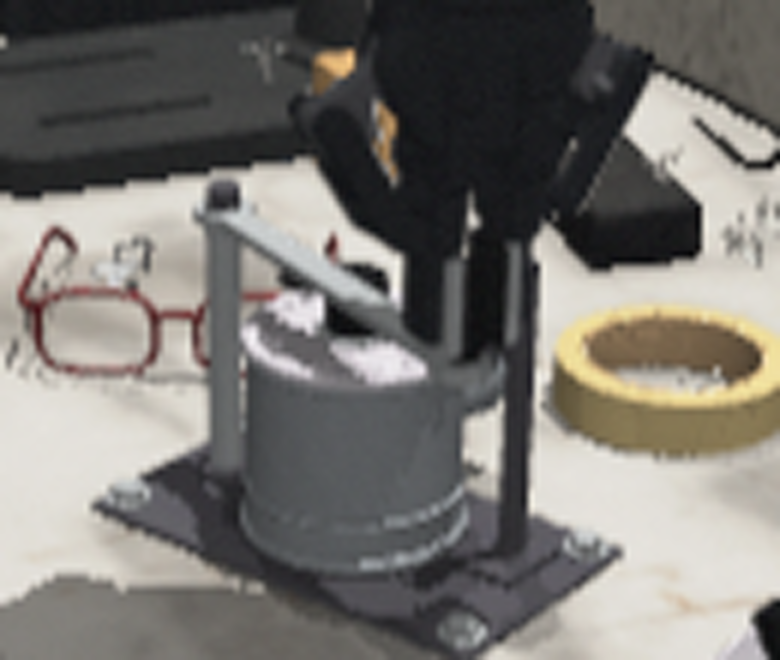

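Request:
servo_tool(motion=[[[-0.2, -4.9, 0, 0, 0, -0.03], [-0.1, -4.9, 0, 0, 0, -0.03], [-0.1, -4.9, 0, 0, 0, -0.03], [-0.1, -4.9, 0, 0, 0, -0.03], [0, 0, 0, 0, 0, 0]]])

```text
time: 16.75
ee_pos: [0.5714, 0.1488, 0.1466]
tcp_rot: [180.0, 0.0, -105.2]
wrist_force: [1.1, 1.7, 0.8]
opening: 0.0149
```

Request:
servo_tool(motion=[[[-0.1, -4.9, 0, 0, 0, -0.03], [-0.1, -4.9, 0, 0, 0, -0.03], [-0.1, -4.9, 0, 0, 0, -0.03], [0, 0, 0, 0, 0, 0]]])

```text
time: 17.15
ee_pos: [0.5855, 0.1457, 0.1466]
tcp_rot: [180.0, 0.0, -100.0]
wrist_force: [1.2, 1.7, 1.0]
opening: 0.0151
```

```bash
python3 bar.py
```

```text
t 17.15 p [0.5855 0.1457 0.1466] rpy [ 1.7998e+02  4.0000e-02 -1.0003e+02] q [ 14.   11.5   5.9  84.4   0.  -66. ] F [1.2 1.7 1. ] op 0.0151
r 0.16223692617907404 bar angle 0.12056504203447815 F tool [-1.88187646 -0.92223537 -0.97090494]
```

Request:
servo_tool(motion=[[[-0.1, -4.9, 0, 0, 0, -0.03], [-0.1, -4.9, 0, 0, 0, -0.03], [-0.1, -4, 0, 0, 0, -0.025], [0, 0, 0, 0, 0, 0]]])

```text
time: 17.55
ee_pos: [0.5991, 0.1439, 0.1466]
tcp_rot: [180.0, 0.0, -95.1]
wrist_force: [0.4, 1.3, 3.3]
opening: 0.0149
```

Request:
servo_tool(motion=[[[0, -3.2, 0, 0, 0, -0.02], [0, -2.4, 0, 0, 0, -0.015], [0, 0, 0, 0, 0, 0]]])

```text
time: 17.85
ee_pos: [0.6048, 0.1434, 0.1465]
tcp_rot: [180.0, 0.0, -93.1]
wrist_force: [2.0, 1.7, 5.1]
opening: 0.0151
```

```bash
python3 bar.py
```

```text
t 17.85 p [0.6048 0.1434 0.1465] rpy [ 1.7997e+02  3.0000e-02 -9.3060e+01] q [ 13.3  14.    8.9  84.9   0.  -73.6] F [2.  1.7 5.1] op 0.0151
r 0.1624065376361266 bar angle 0.0009692735291499943 F tool [-1.84000129 -1.86714618 -5.13364527]
```

Request:
servo_tool(motion=[[[0, -2, 0, 0, 0, -0.01], [0, 0, 0, 0, 0, 0]]])

```text
time: 18.05
ee_pos: [0.6068, 0.1433, 0.1465]
tcp_rot: [180.0, 0.0, -92.5]
wrist_force: [0.7, 2.0, 5.4]
opening: 0.015
```

Request:
servo_tool(motion=[[[0, -2, 0, 0, 0, -0.01], [0, 0, 0, 0, 0, 0]]])

```text
time: 18.25
ee_pos: [0.6073, 0.1433, 0.1465]
tcp_rot: [179.8, 0.0, -91.9]
wrist_force: [-7.6, 2.3, 8.3]
opening: 0.0151
```

```bash
python3 bar.py
```

```text
t 18.25 p [0.6073 0.1433 0.1465] rpy [ 1.7979e+02  3.0000e-02 -9.1890e+01] q [ 13.2  14.5   9.5  85.1   0.1 -74.9] F [-7.6  2.3  8.3] op 0.0151
r 0.1624176771972391 bar angle -0.014427826687923861 F tool [-2.10127378  7.67848352 -8.2425091 ]
```

Request:
servo_tool(motion=[[[0, 1.2, 0, 0, 0, 0], [0, 0, 0, 0, 0, 0]]])

```text
time: 18.45
ee_pos: [0.6071, 0.1433, 0.1465]
tcp_rot: [179.9, 0.0, -91.9]
wrist_force: [-0.7, 2.5, 5.4]
opening: 0.0149
```

Request:
servo_tool(motion=[[[0, 0, 0, 0, 0, 0], [0, 0, 0, 0, 0, 0], [0, 0, 0, 0, 0, 0], [0, 0, 0, 0, 0, 0]]], gripper=40)

```text
time: 18.85
ee_pos: [0.607, 0.143, 0.1457]
tcp_rot: [179.9, -0.0, -92.0]
wrist_force: [0.7, -0.0, -0.2]
opening: 0.0405
```

Request:
servo_tool(motion=[[[0, 0, -8, 0, 0, 0], [0, 0, -15, 0, 0, 0], [0, 0, -25, 0, 0, 0], [0, 0, -30, 0, 0, 0], [0, 0, -20, 0, 0, 0]]])

```text
time: 19.35
ee_pos: [0.6076, 0.1432, 0.2479]
tcp_rot: [-179.9, 0.1, -92.0]
wrist_force: [0.7, 0.5, 0.4]
opening: 0.0404
```

Request:
servo_tool(motion=[[[30, 0, 0, 0, 0, 0], [40, 0, 0, 0, 0, 0], [40, 0, 0, 0, 0, 0], [30, 0, 0, 0, 0, 0], [0, 0, 0, 0, 0, 0]]])

```text
time: 19.85
ee_pos: [0.6025, -0.0001, 0.2458]
tcp_rot: [-180.0, -0.0, -92.2]
wrist_force: [0.3, -0.0, -0.4]
opening: 0.0402
```

Run:
```python
from ov import *
cur()
hp=pickle.load(open("fit.pkl","rb"))[0]
def Hh(X): return np.asarray(X)@Ro.from_euler('z',hp[2]).as_matrix().T+[hp[0],hp[1],0]
t=np.linspace(0,.17,60)
pts=[(Hh(np.c_[0*t,.066-t,0*t+.122]),(0,0,255)),(Hh(circ(.044,.089)),(0,255,0)),(Hh(circ(.008,.153)+[0,-.096,0]),(255,0,255))]
overlay('top',pts,(170,115,210,165),3.8.__int__() if 0 else 3,'top15'); overlay('scene',pts,(205,130,130,110),6,'scene15')
```

```text
t 19.85 p [ 6.025e-01 -1.000e-04  2.458e-01] rpy [-1.7998e+02 -3.0000e-02 -9.2160e+01] q [  0.   12.3  17.8  95.5  -0.  -87.8] F [ 0.3 -0.  -0.4] op 0.0402
```

View pics/scene15.png

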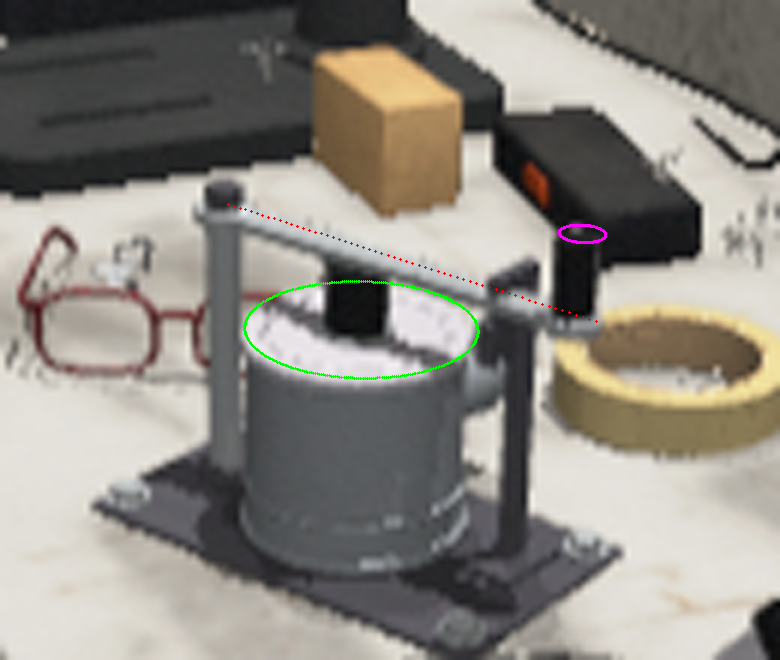

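View pics/top15.png

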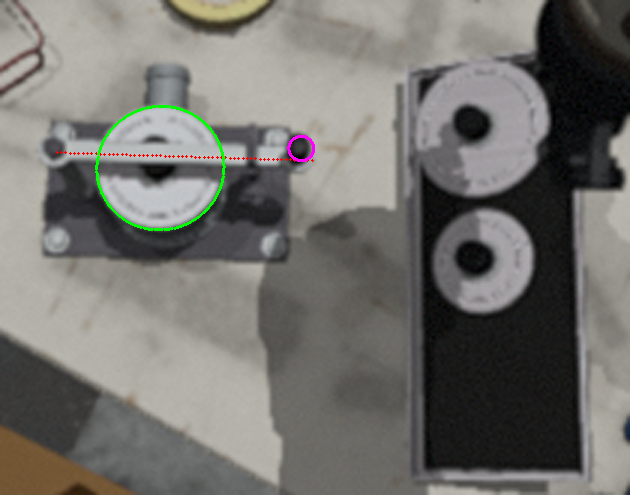

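```bash
python3 -c "
from workcell import bot
print(bot.job_done())"
```

```text
the job is handed in; nothing more can be done
None
```

The 88 mm cover is seated on the filter housing, the retaining bar is closed over its knob in the keeper, and the job is handed in at about 19.9 s of the 51 s allowed. I had no verdict back.

- **Cover:** I gripped it by the knob off the board, levelled it over the mouth and set it down until the force reached about 11 N, then let go. It did not move on release. In both cameras its flange and knob match the seated position, to about a pixel (roughly 2 mm).
- **Bar:** I held the handle lightly and swung it along its arc until it pushed back with about 8 N at the stop. The angle worked out from the gripper there was about -0.01 rad. The final pictures show the bar across the knob and inside the keeper.
- **Other covers:** In the last top view both lie where they were at the start. The arm stood clear, with about zero force on the wrist.

- **Scene camera offset:** The scene camera read about 1.5 pixels off in height from the calibration, so I judged the seating relative to the rim in the same picture.
- **Gripper reading:** The gripper read about 22 mm on the 24 mm knob and 15 mm on the 16 mm handle, so it seems to read low. Both grips held.

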